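# Swap a carafe's loose dust lid for its stopper

### The arm

A 7-joint arm with a two-finger parallel gripper is mounted at the origin on a cart in front of the work surface, level with it; the furniture and walls round the work are solid. World frame = base frame: x ahead of the robot, y to its left, z up, the work surface at z = 0. Lengths are in m, angles in rad, forces in N, time in s.
With the tool pointing down it reaches from about 0.35 to 0.9 m from the base axis. Payload 7.2 kg.
Tool frame: the origin (TCP) lies at the very end of the fingers, on their centre line; the grasp point (between the pads) lies 19 mm behind it; z points along the fingers, y is the direction in which the jaws open and shut (so a half turn about z gives the same grasp; the last joint's range is limited). The gripper opens to 88 mm and grips with 3 to 60 N. Pads are 20 mm wide; open, the fingers measure 115 mm over their backs; the gripper's body (75 mm by 178 mm) begins 61 mm behind the grasp point.
Start: joints at [1.275, 0.411, -0.013, 1.596, 0.006, 1.134, -0.082], TCP at [0.141, -0.609, 0.223] pointing down, gripper open.
Joint ranges: [-2.95, 2.95], [-0.29, 1.99], [-1.47, 1.44], [0.14, 2.54], [-1.03, 4.17], [0.13, 1.85], [-2.86, 2.86]. Speed limits (rad/s): [2.39, 2.39, 3.01, 3.01, 3.14, 3.14, 3.14].

### API

Orientations are given as a unit quaternion [x, y, z, w].
In Python, from cell import manip, optics, ticket, finder gives the robot as it stands.
- The arm moves only by the tool move_arm, never from a script. Its argument "moves" is text: rows parted by semicolons, each of 5 numbers parted by spaces: the shift along the tool's x, y, z in cm, then the turn about the tool's z in rad, then the opening, from 0 (shut) to 1 (fully open). A call has exactly 5 rows; each row shifts and turns the commanded pose from where the row before left it, along the tool's axes as they then stand; what a row does not reach is not made up. A row lasts 1/8 s, in which the tool goes at most 62.5 mm and 10.7 degrees, less where a joint would pass 70% of its speed; a pose out of reach is approached as far as the arm can. A call with a gripper value outside its range is refused whole. The fingers move at their own pace and stop on an object; the grip force is fixed at half the most. Time passes only in rows, so rows that do not move let the fingers close, or fill a call up. It gives the time, the measured TCP pose, the force and the opening at its end, in the units of the state.
- manip.get_obs(): the state, without advancing time (a new reading comes with each control period).
- optics.capture(name): name is "scene" or "top"; returns the picture (400x640x3 uint8, blue, green, red); there is no depth.
- optics.get_calibration(name): a dict with "K" (3x3 intrinsics, pixels), "eye" and "attitude" of the camera in the world. Camera axes: x right, y down, z forward; pixel columns grow to the right and rows downward; lengths in m; the calibration is good to about 2 mm. A picture is of the moment at which its call begins. get_calibration takes no time and is no camera call.
- ticket.job_done(): hands the job in, once; it reports no verdict.
Trained networks look in the newest picture that a camera, given by its name, has taken for a name from the list of things; names that differ only in an ending like _2 or _b are one class to them, and where a whole thing is asked for, a point or a joint stands for the part that bears it (a point fixed in the world has none). Each returns a list of dicts, best first, with "p" (0 to 1); they miss things now and then, are a little off and sometimes report something else, mostly with a low value. They report only what shows in the picture. A call takes as long as a camera call. They do not tell look-alikes from the thing itself.
- finder.recognise(query, camera): "point" ([column, row] as shares, 0 to 1, of the picture: columns of its width, rows of its height, amid what is visible of it).
- finder.trace(query, camera): "pixels" (400x640 bool, what is visible of it) and "point" ([column, row] as shares, 0 to 1, of the picture: columns of its width, rows of its height, amid what is visible of it).
The state is a dict: "time": time; "joints": joint angles; "qd": joint speeds; "joint_torque": joint torques, N m; "tcp_pos": TCP position; "eef_rot": TCP orientation; "wrist_force": force on the tool from outside, world axes, zero at the start; "torque": the same for the moment, N m; "opening": finger opening in m.
Only numpy, scipy, OpenCV 4.12 (cv2) and the standard library are available. Lean on these libraries where they do the work, as an engineer would, in place of code of your own. Each camera call takes 0.05 s, during which the arm holds its last target. There are 200 camera calls.

### The job

Close the blue carafe properly: first lift the loose steel lid off its neck and lay it, tab up, on the brown saucer, then take the tapered cork stopper out of the slanted drip stand and set it straight down into the carafe's neck until it is fully home, without forcing it. Keep the carafe standing upright about where it is, and leave the other things on the counter alone.

Things in the scene. Friction and masses are not known exactly. Their poses are not given: they have to be found in the camera images.
- carafe: Loose blue stoneware carafe, about 0.75 kg, 94 mm wide and 150 mm tall. The body narrows from 88 mm up to a straight round neck, 36 mm outside diameter, from height 112 mm to the rim; bore of the neck 28 mm, about 4 mm wall, open below. Origin: centre of the underside, z up along the axis.
- carafe_rim (a point): Centre of the carafe's mouth, at the level of the rim (150 mm above its underside). z up, out of the neck.
- lid: Loose steel lid, 60 g: cap 48 mm in diameter, 12 mm tall, its skirt (42 mm inside, 8 mm deep) hanging round the neck. On top an upright black tab, off centre: 10 mm thick along the lid's x, 26 mm wide along y, its middle 15 mm from the axis towards +x, 12 to 35 mm above the origin. Origin: centre of the skirt's lower edge, z up; at the start 142 mm above the carafe's underside.
- stand: Fixed wooden drip stand, foot 100 x 110 x 10 mm, 78 mm high at the back. Its upper board (74 x 84 x 12 mm) slopes 32 degrees, low edge at the stand's -x side, and has one 28 mm hole square through it, in which the stopper sits. Origin: centre of the underside, z up, yaw varies.
- stand_hole (a point): Centre of the hole's mouth on the upper face of the sloping board, 60 mm above the counter. Axes as the stand's (z is vertical); the hole's own axis leans 32 degrees from vertical towards the stand's -x.
- stopper: Loose round stopper, 60 g, 72 mm long. From its lower tip (origin) up its axis (z): cork plug 32 mm long, tapering from 15 to 24.6 mm in diameter; dark collar, diameter 35 mm, from 32 to 38 mm; straight dark wooden grip, diameter 21 mm, from 38 to 72 mm. At the start its axis leans 32 degrees in the stand, grip uppermost, collar on the sloping board. Home in the carafe: collar resting on the rim.
- stopper_collar (a point): Point on the stopper's axis at the underside of the collar, 32 mm from the tip. z along the stopper towards the grip.
- saucer: Loose brown saucer, 200 mm in diameter, 20 mm high; very shallow: its middle is nearly flat, and the lid laid there has its origin about 11 mm above the saucer's. Origin: centre of the underside, z up.
- cup: Bystander: green espresso cup with handle, 64 x 88 x 56 mm. Origin: centre of the underside.
- lime: Bystander: lime, 52 x 43 x 42 mm. Origin: at its underside at the start.
- sugar_shaker: Bystander: sugar shaker of glass with grey top, 44 mm across, 90 mm tall. Origin: centre of the underside.
- milk_jug: Bystander: steel milk jug with handle, 89 x 119 x 99 mm. Origin: centre of the underside.
- cherry_tin: Bystander: round food tin, 75 mm across, 58 mm tall. Origin: centre of the underside.
Things that resemble listed ones, but are neither listed nor needed, are in the scene too. Of the things shaped like the lid, the steel one is meant.

How it is judged:
By the outcome, as a careful person would: the job done as asked, in the order asked, and still so for the second after the job is handed in, with the robot touching nothing.
It also fails if it takes over 67 s, if anything falls off the work surface, if the arm or the gripper's body presses on something with over 40 N, if the wrist force passes 120 N, or if a joint passes its speed limit or range.

## Working session

There is one attempt and no reset: what is moved stays moved. The work goes in short steps, Python scripts to look and compute and a tool call to move; the robot and the scene stay as the last step left them, time stands still between calls to the robot, and variables do not carry over. Pictures are saved under pics/ and viewed, about 8 in all and at most 12, crops included, and the job is handed in when it is done.

Besides the shell and the picture viewer there is one more tool, called after ">>>" as name(argument=value, ...) on one line, values as JSON. move_arm: Moves the arm, as the interface text tells. Its arguments: {"type":"object","properties":{"moves":{"type":"string"}},"required":["moves"]}

```bash
ls; mkdir -p pics; python3 - <<'E'
from cell import manip, optics, ticket, finder
import cv2,numpy as np
o=manip.get_obs()
print({k:np.round(v,3).tolist() for k,v in o.items()})
for n in("scene","top"):
    c=optics.get_calibration(n);print(n,{k:np.round(v,4).tolist() for k,v in c.items()})
    cv2.imwrite(f"pics/{n}0.png",optics.capture(n))
    for q in("carafe","lid","stand","stopper","saucer","cup","lime","sugar_shaker","milk_jug","cherry_tin"):
        print(q,[(round(d["p"],2),np.round(np.array(d["point"])*[640,400],1).tolist()) for d in finder.recognise(q,n)])
E
```

```text
pics
{'time': 0.0, 'joints': [1.275, 0.412, -0.013, 1.597, 0.006, 1.134, -0.082], 'qd': [-0.001, -0.0, 0.0, -0.001, -0.001, -0.001, 0.001], 'joint_torque': [-0.001, -58.795, 0.641, -29.107, -0.054, 0.018, 0.0], 'tcp_pos': [0.141, -0.608, 0.222], 'eef_rot': [0.994, 0.114, -0.0, -0.001], 'wrist_force': [-0.313, 0.403, -0.176], 'torque': [0.019, 0.012, 0.005], 'opening': 0.088}
scene {'K': [[460.0442, 0.0, 327.1193], [0.0, 460.0442, 192.535], [0.0, 0.0, 1.0]], 'eye': [-0.3518, 0.5628, 1.0015], 'attitude': [-0.4254, 0.7968, -0.3816, 0.1962]}
carafe [(0.9, [337.7, 234.3]), (0.58, [441.0, 188.9])]
lid [(0.74, [336.2, 206.3]), (0.68, [371.7, 212.1]), (0.59, [363.4, 228.0])]
stand [(0.72, [270.1, 224.1]), (0.27, [402.6, 193.6])]
stopper [(0.42, [268.7, 215.8])]
saucer [(0.57, [246.5, 279.2])]
cup [(0.89, [207.1, 228.3])]
lime [(0.52, [319.7, 203.2])]
sugar_shaker [(0.77, [180.3, 233.7])]
milk_jug [(0.88, [403.3, 194.9])]
cherry_tin [(0.63, [442.7, 189.1])]
top {'K': [[467.8422, 0.0, 320.4059], [0.0, 467.8422, 202.1602], [0.0, 0.0, 1.0]], 'eye': [0.2888, -0.0471, 1.6781], 'attitude': [0.7139, -0.6956, 0.0606, -0.054]}
carafe [(0.57, [308.3, 240.7])]
lid [(0.53, [304.6, 235.8])]
stand [(0.66, [275.9, 187.1])]
stopper [(0.44, [270.6, 189.8])]
saucer [(0.8, [224.3, 226.9])]
cup [(0.87, [222.2, 166.4])]
lime [(0.59, [321.8, 194.0]), (0.55, [199.7, 160.4])]
sugar_shaker [(0.6, [204.2, 157.9])]
milk_jug [(0.78, [390.1, 236.4]), (0.23, [225.9, 229.0])]
cherry_tin [(0.93, [426.3, 243.0]), (0.69, [306.1, 237.3])]
```

```bash
python3 - <<'E'
import cv2
a=cv2.imread("pics/scene0.png");b=cv2.imread("pics/top0.png")
cv2.imwrite("pics/v1.png",cv2.resize(a[140:340,150:470],(800,500),interpolation=cv2.INTER_CUBIC))
cv2.imwrite("pics/v2.png",cv2.resize(b[120:320,150:470],(800,500),interpolation=cv2.INTER_CUBIC))
E
```

```text
(no output)
```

View pics/v1.png

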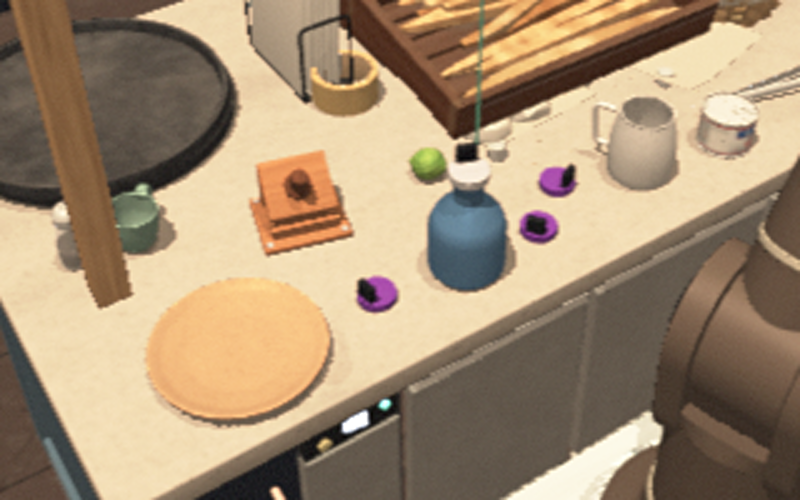

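View pics/v2.png

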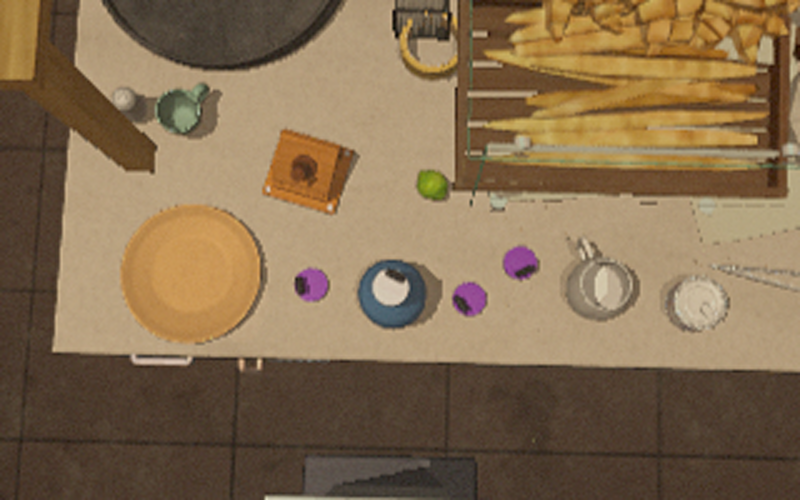

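The crops show:
- **Scene crop:** the blue carafe is at (467,235) with a white/steel lid on it at (470,172), its tab up and black. There are three purple lid look-alikes at (377,293), (538,226) and (557,180).
- **Stand and saucer:** the stand and stopper are at (298,190), and the saucer is at (240,345).
- **Obstacles:** a thin green line at (480,0–150), possibly a glass edge, and a wooden post at the left.

The lid meant is the steel one on the carafe's neck, top-crop (390,288). The purple ones don't match the description.

```bash
cat > h.py <<'E'
import numpy as np,cv2
from scipy.spatial.transform import Rotation as R
from scipy.optimize import least_squares
from cell import manip,optics,ticket,finder
C={n:optics.get_calibration(n) for n in("scene","top")}
def ray(n,p):
    c=C[n];d=R.from_quat(c["attitude"]).as_matrix()@np.linalg.solve(c["K"],[p[0],p[1],1]);return np.array(c["eye"]),d
def onz(n,p,z):
    e,d=ray(n,p);return e+d*(z-e[2])/d[2]
def proj(n,X):
    c=C[n];x=R.from_quat(c["attitude"]).inv().apply(np.atleast_2d(X)-c["eye"])@np.array(c["K"]).T;return x[:,:2]/x[:,2:]
def tri(ps,pt):
    (a,b),(c,d)=ray("scene",ps),ray("top",pt)
    s=np.linalg.lstsq(np.c_[b,-d],c-a,rcond=None)[0];P,Q=a+b*s[0],c+d*s[1];return (P+Q)/2,np.linalg.norm(P-Q)
E
python3 - <<'E'
from h import *
S=lambda x,y:(x/2.5+150,y/2.5+140)
T=lambda x,y:(x/2.5+150,y/2.5+120)
print("up dirs top: px of +x",proj("top",[[.5,0,0],[.6,0,0],[.5,.1,0]]))
print("glass bottom top-view",onz("top",T(470,205),0),"end",onz("top",T(790,205),0))
print("glass scene bottom",onz("scene",S(478,152),0))
print("tri glass top corner? ",tri(S(480,0),T(485,155)))
print("post",onz("top",T(153,172),0.3),tri(S(112,305),T(150,172)))
for n in("scene","top"):
  im=optics.capture(n); cv2.imwrite(f"pics/{n}1.png",im)
  for q in("carafe","lid","stand","stopper","saucer"):
    r=finder.trace(q,n)
    for d in r[:3]:
      m=d["pixels"];ys,xs=np.nonzero(m);print(n,q,round(d["p"],2),m.sum(),"x",xs.min(),xs.max(),"y",ys.min(),ys.max(),"c",xs.mean().round(1),ys.mean().round(1))
a=cv2.imread("pics/scene0.png")
cv2.imwrite("pics/v3.png",np.hstack([cv2.resize(a[185:230,315:365],(400,360),interpolation=cv2.INTER_CUBIC),cv2.resize(cv2.imread("pics/top0.png")[212:262,280:336],(400,360),interpolation=cv2.INTER_CUBIC)]))
E
```

```text
up dirs top: px of +x [[303.51332959 219.06141185]
 [304.36023435 191.8468255 ]
 [275.81909259 218.33279528]]
glass bottom top-view [ 0.56579298 -0.12339733  0.        ] end [ 0.57837221 -0.59043129  0.        ]
glass scene bottom [ 0.59599714 -0.15146353  0.        ]
tri glass top corner?  (array([ 0.58458746, -0.13198609,  0.25565482]), np.float64(0.007324850525170233))
post [0.54605385 0.27029614 0.3       ] (array([ 0.60816386,  0.35362932, -0.00948301]), np.float64(0.017012568468559017))
scene carafe 0.89 1114 x 321 353 y 215 255 c 336.7 235.4
scene carafe 0.72 3175 x 209 281 y 251 306 c 244.6 278.8
scene lid 0.65 94 x 264 274 y 207 218 c 269.2 212.9
scene lid 0.64 140 x 359 372 y 225 236 c 365.4 230.6
scene lid 0.59 246 x 330 346 y 197 215 c 337.5 206.7
scene stand 0.75 1080 x 251 289 y 200 240 c 268.8 221.4
scene stopper 0.59 120 x 264 275 y 207 219 c 269.2 213.1
scene saucer 0.77 3172 x 209 281 y 252 307 c 244.7 278.9
top carafe 0.78 483 x 292 320 y 224 251 c 306.2 238.8
top lid 0.72 178 x 299 313 y 228 242 c 305.8 235.0
top lid 0.55 306 x 212 233 y 153 173 c 222.2 163.6
top lid 0.42 159 x 331 344 y 233 246 c 337.5 239.2
top stand 0.71 857 x 255 291 y 171 205 c 272.6 188.6
top stopper 0.2 178 x 299 313 y 228 242 c 306.0 235.0
top saucer 0.59 2437 x 198 253 y 202 257 c 225.8 229.5
```

View pics/v3.png

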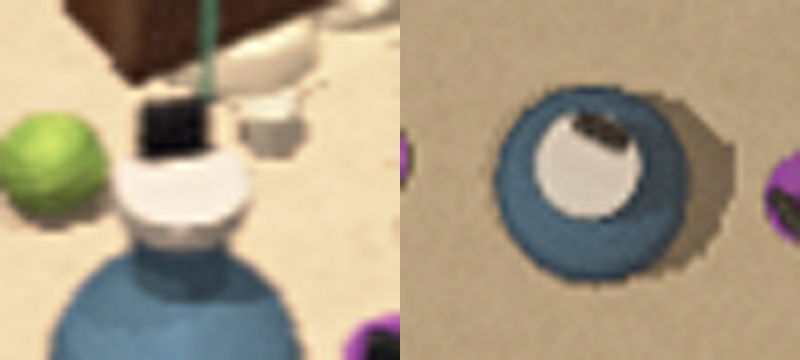

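View pics/scene0.png

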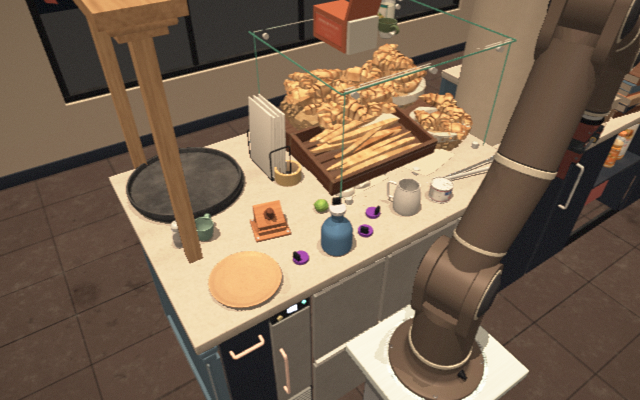

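Confirmed in the enlarged crop: the lid on the carafe is the steel (white-grey) one, with its black tab at top-crop (600,130). The full scene also shows a glass display case behind, with its edge at (343,95)–(341,200), and a wooden gantry post at (195,260). Next I'll fit the poses.

```bash
python3 - <<'E'
from h import *
from scipy.optimize import minimize
ims={n:cv2.imread(f"pics/{n}0.png") for n in C}
def mk(q,n,near):
    best=None
    for _ in range(2):
        for d in finder.trace(q,n):
            p=np.array(d["point"])*[640,400]
            if np.hypot(*(p-near))<10: return d["pixels"]
def hull(n,parts):
    m=np.zeros((1600,2560),np.uint8)
    for P in parts: cv2.fillConvexPoly(m,cv2.convexHull(np.round((proj(n,P)+.5)*4).astype(np.int32)),1)
    return cv2.resize(m.astype(np.float32),(640,400),interpolation=cv2.INTER_AREA)
def fit(masks,parts,x0,steps):
    f=lambda x:sum(np.abs(hull(n,parts(x))-m).sum()/m.sum() for n,m in masks.items())
    r=minimize(f,x0,method="Nelder-Mead",options=dict(initial_simplex=np.vstack([x0]+[np.array(x0)+np.eye(len(x0))[i]*s for i,s in enumerate(steps)]),xatol=1e-4,fatol=1e-4))
    return r.x,r.fun
t=np.linspace(0,2*np.pi,40)[:-1]
ring=lambda r,z:np.c_[r*np.cos(t),r*np.sin(t),0*t+z]
Z=lambda a:R.from_euler("z",a)
# saucer
for only in (("scene","top"),("scene",),("top",)):
  M={n:mk("saucer",n,p) for n,p in(("scene",(245,279)),("top",(225,229)))if n in only}; M={k:v for k,v in M.items() if v is not None}
  print("saucer",only,fit(M,lambda x:[np.r_[ring(.1,.02),ring(.06,0)]+[x[0],x[1],0]],[.46,.29],[.02,.02]))
# lid cap+tab
for only in (("scene","top"),("scene",),("top",)):
  M={n:mk("lid",n,p) for n,p in(("scene",(337,206)),("top",(306,235)))if n in only}; M={k:v for k,v in M.items() if v is not None}
  box=np.array([[x,y,z] for x in(.01,.02) for y in(-.013,.013) for z in(.154,.177)])
  print("lid",M.keys(),fit(M,lambda x:[np.r_[ring(.024,.142),ring(.024,.154)]+[x[0],x[1],0],Z(x[2]).apply(box)+[x[0],x[1],0]],[.44,-.01,-.4],[.01,.01,.3]))
# dark tab directly in the top view, and carafe blue
b=ims["top"].astype(int); 
for n,(y0,y1,x0,x1) in(("top",(224,246,296,318)),("scene",(194,216,328,348))):
    c=ims[n][y0:y1,x0:x1].astype(int).max(2); ys,xs=np.nonzero(c<60); print(n,"tab px",xs.mean()+x0,ys.mean()+y0,len(xs), "world z.175",onz(n,(xs.mean()+x0,ys.mean()+y0),.176 if n=="top" else .166))
M={}
for n in C:
    h=cv2.cvtColor(ims[n],cv2.COLOR_BGR2HSV); m=cv2.inRange(h,(95,80,40),(120,255,255))>0
    k,l,s,c=cv2.connectedComponentsWithStats(m.astype(np.uint8)); p=(336,238) if n=="scene" else (306,247)
    i=l[p[1],p[0]]; ys,xs=np.nonzero(l==i); print("carafe",n,i,s[i],xs.min(),xs.max(),ys.min(),ys.max())
    X=np.array(onz(n,((xs.min()+xs.max()+1)/2-.5,(ys.min()+ys.max())/2),.06)); print("~",X)
# stand
M={n:mk("stand",n,p) for n,p in(("scene",(269,221)),("top",(273,188)))}
foot=np.array([[x,y,z] for x in(-.05,.05) for y in(-.055,.055) for z in(0,.01)])
for a in(0,):
  pass
bd=np.array([[x,y,z] for x in(-.037,.037) for y in(-.042,.042) for z in(0,-.012)])
bdr=R.from_euler("y",-32,degrees=True).apply(bd)
# hole offset hx in stand frame: fit
g=np.r_[ring(.0105,.006),ring(.0105,.04)]; gr=R.from_euler("y",-32,degrees=True).apply(g)
M={k:v for k,v in M.items() if v is not None};print(M.keys())
for y0 in(-.3,1.27,2.8,-1.9):
  P=lambda x:[Z(x[2]).apply(q)+[x[0],x[1],0] for q in(foot,np.r_[bdr+[x[3],0,.06],foot[:0]],gr+[x[3],0,.06])]
  print("stand",fit(M,P,[.61,.11,y0,0.],[.02,.02,.2,.01]))
e,d=ray("scene",(343,95));k=(.585-e[0])/d[0];print("glass top",e+d*k,"base",onz("scene",(341,199),0))
E
```

```text
saucer ('scene', 'top') (array([0.45572439, 0.27288992]), np.float64(0.08703117424158142))
saucer ('scene',) (array([0.45871132, 0.27226153]), np.float64(0.0327671815889029))
saucer ('top',) (array([0.45407015, 0.2742752 ]), np.float64(0.03218608945424702))
lid dict_keys(['scene', 'top']) (array([ 0.42944723, -0.01359242, -0.37833642]), np.float64(0.2885065543071161))
lid dict_keys(['scene']) (array([ 0.43447141, -0.01880026, -0.28695434]), np.float64(0.09019308943089431))
lid dict_keys(['top']) (array([ 0.42931256, -0.01302295, -0.19348702]), np.float64(0.056179775280898875))
top tab px 309.2 230.2 5 world z.175 [ 0.442207   -0.02436312  0.176     ]
scene tab px 336.0 200.609756097561 41 world z.175 [ 0.44761056 -0.02131857  0.166     ]
carafe scene 2 [322 217  30  38 775] 322 351 217 254
~ [ 0.4194285  -0.00649729  0.06      ]
carafe top 0 [     0      0    640    400 255854] 0 639 0 399
~ [ 0.5630258  -0.05559365  0.06      ]
dict_keys(['scene', 'top'])
stand (array([ 0.6103284 ,  0.11490248, -0.286993  ,  0.00133437]), np.float64(0.35278817688750597))
stand (array([0.61011707, 0.11106475, 1.31492541, 0.01222671]), np.float64(0.4947213038592852))
stand (array([ 0.61017907,  0.11459071,  2.89015966, -0.00769552]), np.float64(0.5193975809239811))
stand (array([ 0.61199408,  0.11224975, -1.80234887, -0.00193625]), np.float64(0.523432435498509))
glass top [ 0.585      -0.13433243  0.40215717] base [ 0.60406741 -0.15638444  0.        ]
```

```bash
cat > plan.py <<'E'
import sys
from h import *
def psi(o):
    x=R.from_quat(o["eef_rot"]).apply([1,0,0]);return np.arctan2(x[1],x[0])
# usage: plan.py x y z psi opening [n]
if __name__=="__main__":
    o=manip.get_obs();p=np.array(o["tcp_pos"]);a=psi(o)
    t=np.array([float(v) for v in sys.argv[1:4]]);b=float(sys.argv[4]) if sys.argv[4]!="k" else a;g=sys.argv[5]
    da=(b-a+np.pi)%(2*np.pi)-np.pi;D=t-p
    n=int(sys.argv[6]) if len(sys.argv)>6 else 1
    n=max(n,int(np.ceil(np.linalg.norm(D)/.055)),int(np.ceil(abs(da)/.18)));n=-(-n//5)*5
    rows=[]
    for i in range(n):
        q=a+da*i/n;d=D/n*100
        rows.append("%.2f %.2f %.2f %.3f %s"%(d[0]*np.cos(q)+d[1]*np.sin(q),d[0]*np.sin(q)-d[1]*np.cos(q),-d[2],-da/n,g))
    for i in range(0,n,5):print("; ".join(rows[i:i+5]))
    print("t",round(o["time"],2),"p",p.round(4),"psi",round(a,3),"F",np.round(o["wrist_force"],1),"op",round(o["opening"],4),"J",np.round(o["joints"],2))
E
python3 plan.py .446 -.0225 .235 1.19 1
```

```text
2.86 -3.35 -0.08 -0.064 1; 3.07 -3.16 -0.08 -0.064 1; 3.27 -2.96 -0.08 -0.064 1; 3.45 -2.74 -0.08 -0.064 1; 3.62 -2.51 -0.08 -0.064 1
3.77 -2.28 -0.08 -0.064 1; 3.91 -2.03 -0.08 -0.064 1; 4.03 -1.77 -0.08 -0.064 1; 4.14 -1.51 -0.08 -0.064 1; 4.23 -1.24 -0.08 -0.064 1
4.30 -0.97 -0.08 -0.064 1; 4.35 -0.69 -0.08 -0.064 1; 4.39 -0.41 -0.08 -0.064 1; 4.40 -0.13 -0.08 -0.064 1; 4.40 0.15 -0.08 -0.064 1
t 2.2 p [ 0.1411 -0.6089  0.2227] psi 0.228 F [ 0.4 -0.1  0. ] op 0.088 J [ 1.27  0.41 -0.01  1.6   0.01  1.13 -0.08]
```

>>> move_arm(moves="2.9 -3.4 -0.1 -0.064 1; 3.1 -3.2 -0.1 -0.064 1; 3.3 -3.0 -0.1 -0.064 1; 3.5 -2.7 -0.1 -0.064 1; 3.6 -2.5 -0.1 -0.064 1")

```text
time: 2.82
tcp_pos: [0.2445, -0.411, 0.2279]
eef_rot: [0.962, 0.272, 0.0, 0.0]
wrist_force: [1.5, 0.7, 0.0]
opening: 0.0875
```

>>> move_arm(moves="3.8 -2.3 -0.1 -0.064 1; 3.9 -2.0 -0.1 -0.064 1; 4.0 -1.8 -0.1 -0.064 1; 4.1 -1.5 -0.1 -0.064 1; 4.2 -1.2 -0.1 -0.064 1")

```text
time: 3.45
tcp_pos: [0.3459, -0.2164, 0.233]
eef_rot: [0.907, 0.421, 0.0, 0.0]
wrist_force: [0.1, -0.3, -0.6]
opening: 0.0876
```

```bash
python3 plan.py .446 -.0225 .235 1.19 1
```

```text
4.25 -0.97 -0.04 -0.064 1; 4.31 -0.70 -0.04 -0.064 1; 4.34 -0.42 -0.04 -0.064 1; 4.36 -0.14 -0.04 -0.064 1; 4.36 0.14 -0.04 -0.064 1
t 3.45 p [ 0.3459 -0.2164  0.233 ] psi 0.87 F [ 0.1 -0.3 -0.6] op 0.0876 J [ 0.84  0.05 -0.4   2.05  0.02  1.05 -0.28]
```

>>> move_arm(moves="4.3 -1.0 0 -0.064 1; 4.3 -0.7 0 -0.064 1; 4.3 -0.4 0 -0.064 1; 4.3 -0.1 0 -0.064 1; 4.3 0.1 0 -0.064 1")

```text
time: 4.08
tcp_pos: [0.4459, -0.0239, 0.2329]
eef_rot: [0.828, 0.56, 0.0, 0.0]
wrist_force: [0.1, -0.6, -0.3]
opening: 0.0879
```

```bash
python3 plan.py .446 -.0225 .157 1.19 1; python3 - <<'E'
from h import *
a=optics.capture("scene")
cv2.imwrite("pics/v5.png",cv2.resize(a[120:260,270:410],(600,600),interpolation=cv2.INTER_CUBIC))
E
```

```text
0.03 -0.01 1.52 -0.000 1; 0.03 -0.01 1.52 -0.000 1; 0.03 -0.01 1.52 -0.000 1; 0.03 -0.01 1.52 -0.000 1; 0.03 -0.01 1.52 -0.000 1
t 4.08 p [ 0.4459 -0.0239  0.2329] psi 1.19 F [ 0.1 -0.6 -0.3] op 0.0879 J [ 0.53  0.15 -0.64  1.96  0.1   1.07 -0.53]
```

View pics/v5.png

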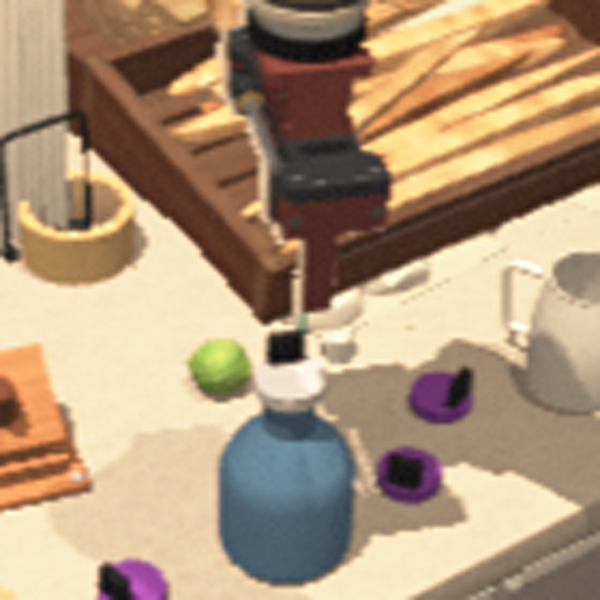

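```bash
python3 - <<'E'
from h import *
o=manip.get_obs();p=np.array(o["tcp_pos"]);r=R.from_quat(o["eef_rot"])
for s in(-1,1):
  for e in(.044,.0575):
   for w in(-.01,.01): print(s,e,w,((proj("scene",p+r.apply([w,s*e,0]))[0]-[270,120])*600/140).round(0))
print("tab",((proj("scene",[.446,-.0225,.166])[0]-[270,120])*600/140).round(0))
h=((proj("scene",p)[0]-[270,120])*600/140);print(h)
E
```

```text
-1 0.044 -0.01 [314. 307.]
-1 0.044 0.01 [282. 311.]
-1 0.0575 -0.01 [319. 320.]
-1 0.0575 0.01 [288. 324.]
1 0.044 -0.01 [280. 223.]
1 0.044 0.01 [251. 227.]
1 0.0575 -0.01 [276. 211.]
1 0.0575 0.01 [246. 215.]
tab [286. 346.]
[281.39207536 265.66624258]
```

```bash
python3 - <<'E'
from h import *
o=manip.get_obs();p=np.array(o["tcp_pos"]);r=R.from_quat(o["eef_rot"])
out=[]
for n,(x0,y0,w) in(("scene",(305,150,60)),("top",(270,195,70))):
  a=optics.capture(n)[y0:y0+w,x0:x0+w]; a=cv2.resize(a,(400,400),interpolation=cv2.INTER_CUBIC); k=400/w
  f=lambda X:tuple(int(v) for v in (proj(n,X)[0]-[x0,y0]+.5)*k)
  if n=="scene":
   for s in(-1,1):
    q=[p+r.apply([wx,s*e,z]) for z in(0,-.06) for e,wx in((.044,-.01),(.044,.01),(.0575,.01),(.0575,-.01))]
    for i in range(4): cv2.line(a,f(q[i]),f(q[(i+1)%4]),(0,255,0),1);cv2.line(a,f(q[i]),f(q[i+4]),(0,255,0),1)
  else:
   q=[p+r.apply([wx,wy,-.08]) for wx,wy in((-.0375,-.089),(-.0375,.089),(.0375,.089),(.0375,-.089))]
   for i in range(4): cv2.line(a,f(q[i]),f(q[(i+1)%4]),(0,255,0),1)
  out.append(a)
cv2.imwrite("pics/v6.png",np.hstack(out))
E
```

```text
(no output)
```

View pics/v6.png

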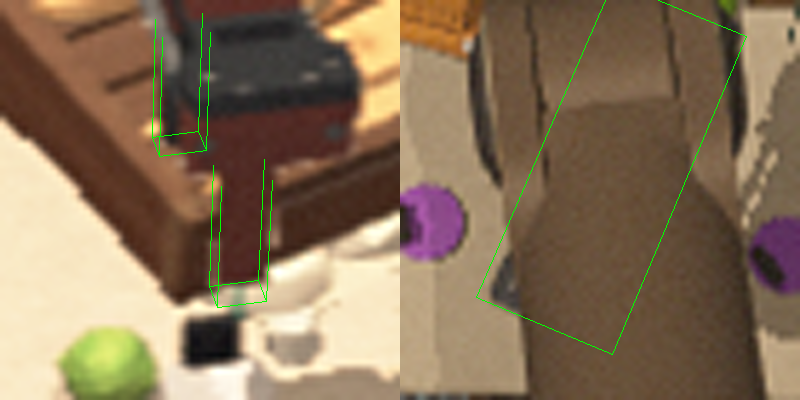

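The overlay shows the forward kinematics matching the scene camera to within about 1 px. The tab at (211,340) sits beneath the jaws, so I'll descend.

>>> move_arm(moves="0.2 -0.1 1.5 0 1; 0 -0.1 1.5 0 1; 0 0 1.5 0 1; 0 0 1.5 0 1; 0 0 1.4 0 1")

```text
time: 4.85
tcp_pos: [0.444, -0.0227, 0.1575]
eef_rot: [0.829, 0.559, -0.0, -0.0]
wrist_force: [-0.6, 0.7, 0.5]
opening: 0.0878
```

>>> move_arm(moves="0 0 0.1 0 0.3; 0 0 0 0 0.3; 0 0 0 0 0.3; 0 0 0 0 0.22; 0 0 0 0 0.22")

```text
time: 5.48
tcp_pos: [0.4443, -0.0225, 0.1579]
eef_rot: [0.829, 0.56, 0.0, 0.0]
wrist_force: [-0.5, -0.1, 0.6]
opening: 0.041
```

```bash
python3 plan.py .446 -.0225 .157 1.19 1; python3 - <<'E'
from h import *
a=optics.capture("scene")
cv2.imwrite("pics/v7.png",cv2.resize(a[170:260,300:390],(600,600),interpolation=cv2.INTER_CUBIC))
E
```

```text
0.01 0.03 0.02 -0.000 1; 0.01 0.03 0.02 -0.000 1; 0.01 0.03 0.02 -0.000 1; 0.01 0.03 0.02 -0.000 1; 0.01 0.03 0.02 -0.000 1
t 5.47 p [ 0.4443 -0.0225  0.1579] psi 1.188 F [-0.5 -0.1  0.6] op 0.041 J [ 0.49  0.24 -0.63  2.06  0.18  0.9  -0.62]
```

View pics/v7.png

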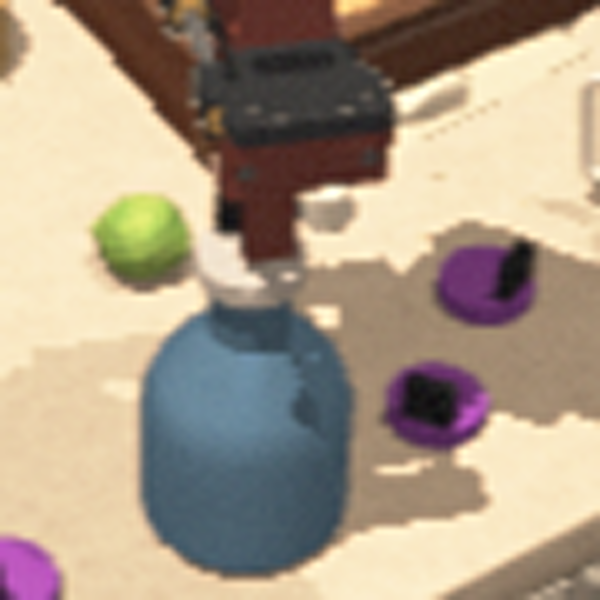

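The scene crop shows the near finger at (270,230) and the tab peeking out at (232,215), left of it. I'll shift about 4 mm along tool +x, then close gradually.

>>> move_arm(moves="0.2 0 0 0 0.3; 0.2 0 0 0 0.22; 0 0 0 0 0.22; 0 0 0 0 0.18; 0 0 0 0 0.18")

```text
time: 6.15
tcp_pos: [0.4456, -0.0188, 0.1576]
eef_rot: [0.829, 0.56, -0.0, -0.0]
wrist_force: [0.1, -0.0, -0.8]
opening: 0.016
```

>>> move_arm(moves="0 0 0 0 0.18; 0 0 0 0 0.15; 0 0 0 0 0.15; 0 0 0 0 0.15; 0 0 0 0 0.15")

```text
time: 6.78
tcp_pos: [0.4457, -0.0188, 0.1577]
eef_rot: [0.829, 0.56, 0.0, 0.0]
wrist_force: [0.0, -0.8, 0.1]
opening: 0.0132
```

No contact at 13 mm, so the centring is good. Now I'll grip and lift.

>>> move_arm(moves="0 0 0 0 0; 0 0 0 0 0; 0 0 0 0 0; 0 0 -0.3 0 0; 0 0 -0.5 0 0")

```text
time: 7.4
tcp_pos: [0.4455, -0.0188, 0.1658]
eef_rot: [0.829, 0.56, -0.0, -0.0]
wrist_force: [0.7, 0.0, -0.9]
opening: 0.0095
```

>>> move_arm(moves="0 0 -1 0 0; 0 0 -1.5 0 0; 0 0 -2 0 0; 0 0 -2 0 0; 0 0 0 0 0")

```text
time: 8.02
tcp_pos: [0.4467, -0.0187, 0.2326]
eef_rot: [0.829, 0.56, 0.001, 0.001]
wrist_force: [-0.5, 0.2, -1.9]
opening: 0.01
```

```bash
python3 - <<'E'
from h import *
from plan import psi
o=manip.get_obs();print(psi(o),o["wrist_force"],o["opening"])
a=optics.capture("scene")
cv2.imwrite("pics/v8.png",cv2.resize(a[150:260,290:400],(600,600),interpolation=cv2.INTER_CUBIC))
# lid centre when carried: tab centre at tcp, lid centre 15 mm back along jaw axis
p=np.array(o["tcp_pos"]); ty=R.from_quat(o["eef_rot"]).apply([0,1,0]);print("lid",p-.015*ty, ty)
t=np.array([.4565,.273,.15])+.015*ty;print(t)
E
python3 plan.py .470 .267 .20 k 0
```

```text
1.1875964878704477 [-0.45305873  0.15078197 -1.85483511] 0.009952147462606465
lid [ 0.43282248 -0.01312257  0.23250083] [ 0.92746591 -0.37389005  0.00363476]
[0.47041199 0.26739165 0.15005452]
2.74 -0.85 0.31 -0.000 0; 2.74 -0.85 0.31 -0.000 0; 2.74 -0.85 0.31 -0.000 0; 2.74 -0.85 0.31 -0.000 0; 2.74 -0.85 0.31 -0.000 0
2.74 -0.85 0.31 -0.000 0; 2.74 -0.85 0.31 -0.000 0; 2.74 -0.85 0.31 -0.000 0; 2.74 -0.85 0.31 -0.000 0; 2.74 -0.85 0.31 -0.000 0
t 8.07 p [ 0.4461 -0.0189  0.2314] psi 1.187 F [ 0.2  0.2 -1.3] op 0.0099 J [ 0.53  0.15 -0.65  1.96  0.1   1.06 -0.55]
```

View pics/v8.png

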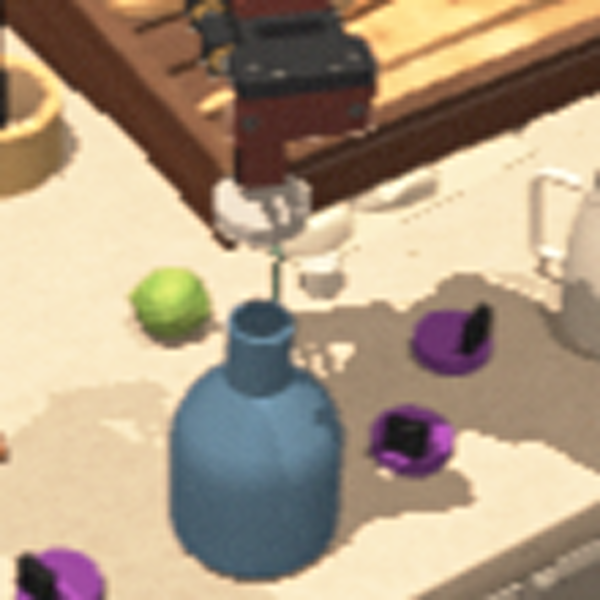

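The picture shows the lid held level at (260,210) and the carafe upright with its rim at (262,318). Next I'll carry the lid to the saucer.

>>> move_arm(moves="2.7 -0.8 0.3 0 0; 2.7 -0.8 0.3 0 0; 2.7 -0.8 0.3 0 0; 2.7 -0.8 0.3 0 0; 2.7 -0.9 0.3 0 0")

```text
time: 8.7
tcp_pos: [0.4577, 0.1224, 0.2147]
eef_rot: [0.829, 0.56, -0.001, -0.0]
wrist_force: [-0.2, -0.3, -0.7]
opening: 0.0095
```

>>> move_arm(moves="2.7 -0.9 0.3 0 0; 2.7 -0.9 0.3 0 0; 2.7 -0.9 0.3 0 0; 2.8 -0.9 0.3 0 0; 2.8 -0.9 0.3 0 0")

```text
time: 9.32
tcp_pos: [0.4671, 0.2662, 0.1995]
eef_rot: [0.829, 0.56, -0.001, -0.0]
wrist_force: [0.7, 0.3, -0.3]
opening: 0.0097
```

```bash
python3 plan.py .470 .267 .040 k 0 5; python3 - <<'E'
from h import *
r=(290+262/5.4545-.5,150+318/5.4545-.5)
print("rim scene",onz("scene",r,.15))
t=optics.capture("top");h=cv2.cvtColor(t,cv2.COLOR_BGR2HSV);m=cv2.inRange(h,(95,60,30),(125,255,255))
m[:,:280]=0;m[:,330:]=0;m[:215]=0;m[262:]=0;cv2.imwrite("pics/topc.png",t)
k,l,s,c=cv2.connectedComponentsWithStats(m);i=1+s[1:,4].argmax();ys,xs=np.nonzero(l==i);(cx,cy),rr=cv2.minEnclosingCircle(np.c_[xs,ys].astype(np.float32))
print(s[i],cx,cy,rr,"body at z .05:",onz("top",(cx,cy),.05))
for d in finder.trace("carafe","top"):
    (cx,cy),rr=cv2.minEnclosingCircle(np.argwhere(d["pixels"])[:,::-1].astype(np.float32));print(d["p"],cx,cy,rr,onz("top",(cx,cy),.05))
E
```

```text
0.04 0.05 3.19 -0.000 0; 0.04 0.05 3.19 -0.000 0; 0.04 0.05 3.19 -0.000 0; 0.04 0.05 3.19 -0.000 0; 0.04 0.05 3.19 -0.000 0
t 9.32 p [0.4671 0.2662 0.1995] psi 1.188 F [ 0.7  0.3 -0.3] op 0.0097 J [-0.02  0.38 -0.75  1.8   0.29  1.08 -1.26]
rim scene [ 0.43483126 -0.01812012  0.15      ]
[294 224  25  27 280] 306.58905029296875 237.1027374267578 13.17858600616455 body at z .05: [ 0.43072519 -0.01406279  0.05      ]
0.71 306.705322265625 237.55323791503906 13.948033332824707 [ 0.42916601 -0.01451425  0.05      ]
0.65 270.5967712402344 187.2096710205078 5.448996543884277 [0.60416763 0.11856728 0.05      ]
```

>>> move_arm(moves="0 0 3.2 0 0; 0 0 3.2 0 0; 0.1 0.1 3.2 0 0; 0.1 0.1 3.2 0 0; 0 0 3.2 0 0")

```text
time: 10.05
tcp_pos: [0.4699, 0.2655, 0.0391]
eef_rot: [0.829, 0.559, -0.001, 0.0]
wrist_force: [-0.1, -1.4, -1.2]
opening: 0.0097
```

>>> move_arm(moves="0 0 0.5 0 0; 0 0 0.5 0 0; 0 0 0.2 0 0; 0 0 0 0 0; 0 0 0 0 0")

```text
time: 10.68
tcp_pos: [0.4705, 0.2669, 0.0292]
eef_rot: [0.829, 0.56, 0.0, 0.0]
wrist_force: [0.3, -0.2, -0.9]
opening: 0.0097
```

>>> move_arm(moves="0 0 0.15 0 0; 0 0 0.1 0 0; 0 0 0 0 0; 0 0 0 0 0; 0 0 0 0 0")

```text
time: 11.3
tcp_pos: [0.4703, 0.2668, 0.0264]
eef_rot: [0.829, 0.56, 0.0, 0.0]
wrist_force: [-1.2, -0.7, 5.7]
opening: 0.0094
```

Touchdown at 5.7 N. I'll open and rise.

>>> move_arm(moves="0 0 0 0 0.25; 0 0 0 0 0.5; 0 0 0 0 0.5; 0 0 -2 0 0.6; 0 0 -4 0 0.8")

```text
time: 11.92
tcp_pos: [0.4693, 0.2664, 0.0867]
eef_rot: [0.829, 0.56, -0.001, -0.0]
wrist_force: [1.2, 0.6, 0.8]
opening: 0.0564
```

>>> move_arm(moves="0 0 -5 0 1; 0 0 -5 0 1; 0 0 -2 0 1; -1 0 0 -0.1 1; -1.8 0 0 -0.1 1")

```text
time: 12.55
tcp_pos: [0.4611, 0.2408, 0.2079]
eef_rot: [0.767, 0.641, 0.001, 0.0]
wrist_force: [0.6, -0.6, -0.3]
opening: 0.0876
```

```bash
python3 - <<'E'
from h import *
a=optics.capture("scene");b=optics.capture("top");cv2.imwrite("pics/topd.png",b)
cv2.imwrite("pics/scened.png",a)
# stand/stopper measurement crop with model overlay
def ov(im,n,x0,y0,w,X,yaw,off=0):
    k=400/w;c=cv2.resize(im[y0:y0+w,x0:x0+w],(400,400),interpolation=cv2.INTER_CUBIC)
    f=lambda P:((proj(n,P)-[x0,y0]+.5)*k).astype(np.int32)
    t=np.linspace(0,2*np.pi,30);Q=R.from_euler("z",yaw)*R.from_euler("y",-32,degrees=True)
    for r,s,col in((.0175,.006,(255,0,0)),(.0105,.04,(0,255,0)),(.0105,.006,(0,255,0))):
        cv2.polylines(c,[f(Q.apply(np.c_[r*np.cos(t),r*np.sin(t),0*t+s])+X)],True,col,1)
    B=np.array([[-.037,-.042,0],[.037,-.042,0],[.037,.042,0],[-.037,.042,0]]);cv2.polylines(c,[f(Q.apply(B)+X)],True,(255,0,255),1)
    F=np.array([[-.05,-.055,0],[.05,-.055,0],[.05,.055,0],[-.05,.055,0]]);cv2.polylines(c,[f(R.from_euler("z",yaw).apply(F)+[X[0],X[1],.01])],True,(255,255,0),1)
    return c
X=np.array([.6115,.1145,.06])
cv2.imwrite("pics/v9.png",np.hstack([ov(a,"scene",240,190,60,X,-.287),ov(b,"top",240,155,60,X,-.287)]))
E
python3 plan.py .5955 .119 .20 2.855 1
```

```text
-0.93 1.54 0.07 -0.147 1; -1.15 1.39 0.07 -0.147 1; -1.34 1.20 0.07 -0.147 1; -1.50 0.99 0.07 -0.147 1; -1.63 0.76 0.07 -0.147 1
-1.72 0.52 0.07 -0.147 1; -1.78 0.26 0.07 -0.147 1; -1.80 -0.00 0.07 -0.147 1; -1.78 -0.27 0.07 -0.147 1; -1.72 -0.52 0.07 -0.147 1
t 12.65 p [0.4612 0.2388 0.2072] psi 1.388 F [ 0.  -0.5  0.6] op 0.0881 J [ 0.08  0.35 -0.81  1.83  0.29  1.08 -1.02]
```

View pics/v9.png

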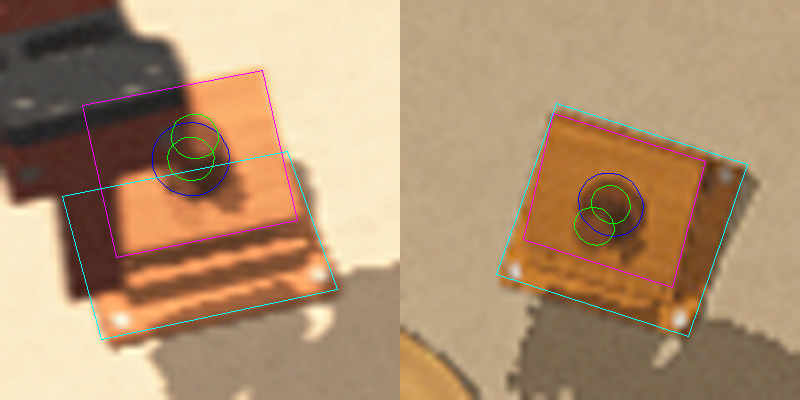

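The overlay fits both views to about 1 px: the stopper grip is at (195,150) in the scene half and (605,210) in the top half. I'll move above it with the jaws across the lean plane.

>>> move_arm(moves="-0.9 1.5 0 -0.147 1; -1.2 1.4 0 -0.147 1; -1.3 1.2 0 -0.147 1; -1.5 1.0 0 -0.147 1; -1.6 0.8 0 -0.147 1")

```text
time: 13.28
tcp_pos: [0.5291, 0.1814, 0.207]
eef_rot: [0.487, 0.874, 0.0, 0.0]
wrist_force: [0.6, 0.8, 0.4]
opening: 0.0878
```

>>> move_arm(moves="-1.7 0.5 0 -0.147 1; -1.8 0.3 0 -0.147 1; -1.8 0 0 -0.147 1; -1.8 -0.3 0 -0.147 1; -1.7 -0.5 0 -0.147 1")

```text
time: 13.9
tcp_pos: [0.5966, 0.1216, 0.2069]
eef_rot: [0.14, 0.99, 0.0, 0.0]
wrist_force: [0.4, -0.2, -0.4]
opening: 0.088
```

```bash
python3 plan.py .5955 .1182 .115 2.855 1 5
python3 - <<'E'
from h import *
o=manip.get_obs();p=np.array(o["tcp_pos"]);r=R.from_quat(o["eef_rot"])
cv2.imwrite("pics/s.png",optics.capture("scene"));a=cv2.imread("pics/s.png");d=cv2.imread("pics/scened.png")
cv2.imwrite("pics/v10.png",np.hstack([cv2.resize(x,(400,400),interpolation=cv2.INTER_CUBIC) for x in(a[160:240,230:310],a[240:310,205:275])]))
E
```

```text
0.00 -0.07 1.84 0.001 1; 0.00 -0.07 1.84 0.001 1; 0.00 -0.07 1.84 0.001 1; 0.00 -0.07 1.84 0.001 1; 0.00 -0.07 1.84 0.001 1
t 13.9 p [0.5966 0.1216 0.2069] psi 2.86 F [ 0.4 -0.2 -0.4] op 0.088 J [ 0.42  0.62 -1.06  1.61  0.56  1.25  0.55]
```

View pics/v10.png

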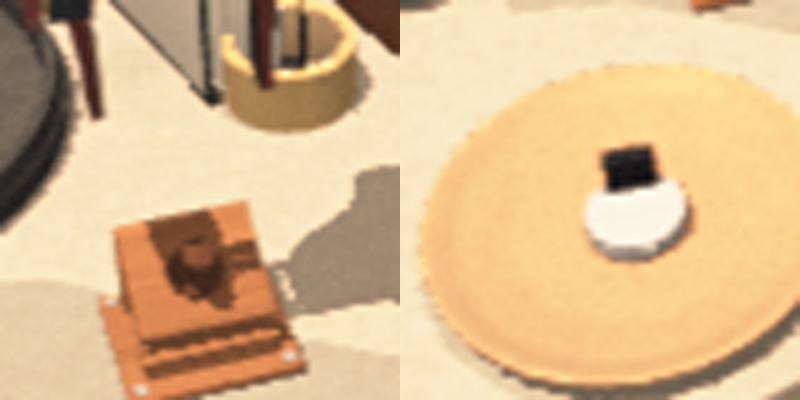

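The lid lies tab up near the saucer's centre, at (635,200). The stopper grip's top at (200,255) matches the model. Descending.

>>> move_arm(moves="0 -0.1 1.9 0 1; 0 -0.1 1.9 0 1; 0 -0.1 1.9 0 1; 0 -0.1 1.8 0 1; 0 0 1.8 0 1")

```text
time: 14.58
tcp_pos: [0.5945, 0.1176, 0.1118]
eef_rot: [0.142, 0.99, -0.0, -0.0]
wrist_force: [-0.1, 0.6, -0.2]
opening: 0.0878
```

```bash
python3 plan.py .5957 .1182 .068 2.855 1 5
```

```text
-0.02 0.02 0.88 0.001 1; -0.02 0.02 0.88 0.001 1; -0.02 0.02 0.88 0.001 1; -0.02 0.02 0.88 0.001 1; -0.02 0.02 0.88 0.001 1
t 14.57 p [0.5945 0.1176 0.1118] psi 2.858 F [-0.1  0.6 -0.2] op 0.0878 J [ 0.39  0.71 -0.99  1.71  0.66  1.09  0.48]
```

>>> move_arm(moves="-0.1 0.1 0.9 0 1; 0 0 0.9 0 1; 0 0 0.9 0 0.8; 0 0 0.9 0 0.6; 0 0 0.8 0 0.5")

```text
time: 15.2
tcp_pos: [0.596, 0.1182, 0.0687]
eef_rot: [0.141, 0.99, -0.0, 0.0]
wrist_force: [0.4, -0.7, -0.5]
opening: 0.062
```

>>> move_arm(moves="0 0 0 0 0.4; 0 0 0 0 0.35; 0 0 0 0 0.33; 0 0 0 0 0.3; 0 0 0 0 0.3")

```text
time: 15.82
tcp_pos: [0.5961, 0.1182, 0.0693]
eef_rot: [0.141, 0.99, 0.0, 0.0]
wrist_force: [0.4, 0.7, -0.2]
opening: 0.0258
```

>>> move_arm(moves="0 0 0 0 0.28; 0 0 0 0 0.26; 0 0 0 0 0.24; 0 0 0 0 0.2; 0 0 0 0 0")

```text
time: 16.45
tcp_pos: [0.5965, 0.1189, 0.0695]
eef_rot: [0.141, 0.99, 0.001, 0.0]
wrist_force: [2.1, 3.0, 2.2]
opening: 0.0201
```

Gripped. I'll lift 20 mm along the hole axis. Tool +x is the downhill side of the stand. After that I'll lever the stopper upright about its pad contact, using the hole's uphill edge.

>>> move_arm(moves="0.2 0 -0.3 0 0; 0.2 0 -0.4 0 0; 0.2 0 -0.3 0 0; 0.2 0 -0.4 0 0; 0.3 0 -0.4 0 0")

```text
time: 17.08
tcp_pos: [0.5846, 0.1207, 0.0871]
eef_rot: [0.142, 0.99, -0.001, -0.001]
wrist_force: [-0.1, -0.2, -0.1]
opening: 0.0205
```

>>> move_arm(moves="-0.3 0 -0.1 0 0; -0.3 0 -0.1 0 0; -0.3 0 -0.1 0 0; -0.3 0 -0.1 0 0; 0 0 0 0 0")

```text
time: 17.7
tcp_pos: [0.5945, 0.1194, 0.0904]
eef_rot: [0.141, 0.99, 0.0, -0.002]
wrist_force: [-6.5, 2.8, -0.7]
opening: 0.0202
```

```bash
python3 plan.py .5957 .1182 .1 k 0 5; python3 - <<'E'
from h import *
a=optics.capture("scene");cv2.imwrite("pics/v11.png",cv2.resize(a[180:240,240:300],(500,500),interpolation=cv2.INTER_CUBIC))
E
```

```text
-0.03 -0.02 -0.19 -0.000 0; -0.03 -0.02 -0.19 -0.000 0; -0.03 -0.02 -0.19 -0.000 0; -0.03 -0.02 -0.19 -0.000 0; -0.03 -0.02 -0.19 -0.000 0
t 17.7 p [0.5945 0.1194 0.0904] psi 2.859 F [-6.5  2.8 -0.7] op 0.0202 J [ 0.37  0.73 -0.97  1.72  0.68  1.06  0.46]
```

About 7 N of contact, as expected. Continuing.

>>> move_arm(moves="-0.4 0 -0.1 0 0; -0.4 0 -0.1 0 0; -0.4 0 -0.1 0 0; -0.3 0 -0.1 0 0; -0.3 0 -0.1 0 0")

```text
time: 18.38
tcp_pos: [0.6119, 0.1149, 0.0958]
eef_rot: [0.14, 0.99, 0.001, -0.002]
wrist_force: [-8.0, 3.8, 2.1]
opening: 0.0203
```

```bash
python3 plan.py .5957 .1182 .1 k 0 5; python3 - <<'E'
from h import *
a=optics.capture("scene");cv2.imwrite("pics/v11.png",cv2.resize(a[170:240,235:305],(600,600),interpolation=cv2.INTER_CUBIC))
E
```

```text
0.33 -0.03 -0.08 -0.000 0; 0.33 -0.03 -0.08 -0.000 0; 0.33 -0.03 -0.08 -0.000 0; 0.33 -0.03 -0.08 -0.000 0; 0.33 -0.03 -0.08 -0.000 0
t 18.38 p [0.6119 0.1149 0.0958] psi 2.86 F [-8.   3.8  2.1] op 0.0203 J [ 0.37  0.75 -0.96  1.68  0.68  1.09  0.49]
```

View pics/v11.png

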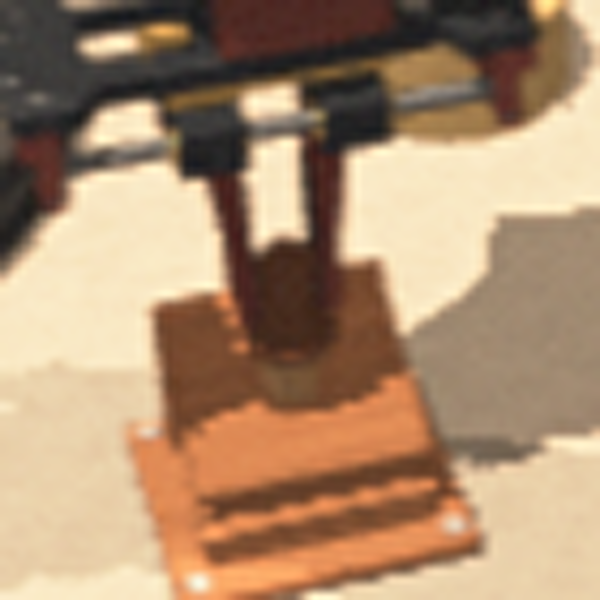

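The crop shows the stopper roughly upright: grip top at (287,245), collar at (290,345) and cork at (290,380). I'll lift clear, then measure the tilt numerically.

>>> move_arm(moves="0.1 0 -0.8 0 0; 0 0 -1.5 0 0; 0 0 -3 0 0; 0 0 -4 0 0; 0 0 -4 0 0")

```text
time: 19.05
tcp_pos: [0.6143, 0.1125, 0.2317]
eef_rot: [0.142, 0.99, -0.0, 0.001]
wrist_force: [0.5, -0.0, -0.4]
opening: 0.0201
```

```bash
cat > st.py <<'E'
from h import *
o=manip.get_obs();p=np.array(o["tcp_pos"]);r=R.from_quat(o["eef_rot"]);g=p+r.apply([0,0,-.019])
a=optics.capture("scene");cv2.imwrite("pics/st.png",a)
q0=proj("scene",g)[0];print("grasp px",q0.round(1),"F",np.round(o["wrist_force"],1),"tcp",p.round(4))
for tilt in(-20,-10,0,10,20): # + = top leans to tool +x
    ax=r.apply([np.sin(np.radians(tilt)),0,-np.cos(np.radians(tilt))])
    print(tilt,"tip",proj("scene",g-.065*ax)[0].round(1),"collar",proj("scene",g-.03*ax)[0].round(1))
for d in finder.trace("stopper","scene")[:2]:
    m=d["pixels"];ys,xs=np.nonzero(m)
    print(round(d["p"],2),m.sum(),[(int(y),int(xs[ys==y].min()),int(xs[ys==y].max())) for y in range(ys.min(),ys.max()+1,2)])
x,y=q0.astype(int);c=a[y-12:y+52:2,x-16:x+22:2]
g8=cv2.cvtColor(a,cv2.COLOR_BGR2GRAY)
for yy in range(y-8,y+50,2): print(yy,g8[yy,x-16:x+24:2])
print("x from",x-16)
E
python3 st.py
```

```text
grasp px [263.5 162.4] F [ 0.5 -0.  -0.4] tcp [0.6143 0.1125 0.2317]
-20 tip [266.7 184.2] collar [265.  172.5]
-10 tip [266.  182.7] collar [264.6 171.9]
0 tip [265.2 180.7] collar [264.3 171. ]
10 tip [264.3 178.1] collar [263.9 169.8]
20 tip [263.5 175.2] collar [263.5 168.4]
0.51 168 [(160, 263, 267), (162, 262, 268), (164, 262, 268), (166, 262, 269), (168, 262, 270), (170, 261, 271), (172, 260, 271), (174, 262, 270), (176, 263, 269), (178, 263, 269), (180, 265, 267)]
154 [230 187 151 158 135  51  55 167 169 175 141  46  60 173 162 162 161 167
 167 189]
156 [230 198 148 157 158  58  55 165 170 172 143  41  64 170 159 165 159 162
 167 192]
158 [231 230 137 155 156  72  55 150 164 175 142  42  74 169 157 160 158 161
 165 194]
160 [230 231 202 119 159 129  48 130 169 135 133  37  85 166 157 164 161 159
 161 193]
162 [230 230 232 191 124 130  48  77  54  45  51  43  99 167 155 161 150 158
 162 138]
164 [229 229 226 231 193  89  47  47  49  50  48  41  78 165 153 152 153 157
 157 132]
166 [225 228 228 228 232 202  58  47  48  53  48  39  60 163 162 151 147 157
 152 132]
168 [228 228 2
[... 1210 characters left out ...]
26 227 229 229 231 230 230 231 231 231 230 230 230 232 231 233 230 229
 229 231]
198 [229 230 229 232 232 230 231 232 229 230 230 232 232 233 234 234 231 232
 230 229]
200 [228 231 234 233 233 232 232 230 232 233 233 236 234 235 198 161 179 228
 231 226]
202 [230 231 229 228 230 230 231 231 233 199 166 120 100  92  80  82 130 228
 228 229]
204 [231 229 232 232 227 202 184 176  97  85  78  80  80  90  83  81  97 232
 228 231]
206 [230 230 226 169 172 167 161 156 121  79  82  81  83  92  97 132  88 200
 200 155]
208 [233 232 230 143 158 156 160 161 141  80  85 120 164 169 165 159 151 145
 136 137]
210 [233 231 233 145 159 162 162 161 164  98  76  82 117 158 158 160 161 160
 146 142]
x from 247
```

```bash
python3 plan.py .433 -.0155 .235 .93 0
```

```text
0.93 -1.17 0.00 0.128 0; 0.77 -1.28 0.00 0.128 0; 0.60 -1.37 0.00 0.128 0; 0.42 -1.43 0.00 0.128 0; 0.23 -1.48 0.00 0.128 0
0.04 -1.49 0.00 0.128 0; -0.15 -1.49 0.00 0.128 0; -0.34 -1.46 0.00 0.128 0; -0.52 -1.40 0.00 0.128 0; -0.70 -1.32 0.00 0.128 0
-0.86 -1.22 0.00 0.128 0; -1.01 -1.10 0.00 0.128 0; -1.14 -0.96 0.00 0.128 0; -1.26 -0.81 0.00 0.128 0; -1.35 -0.64 0.00 0.128 0
t 19.15 p [0.6161 0.114  0.2352] psi 2.857 F [ 1.5  0.4 -0.9] op 0.0201 J [ 0.42  0.62 -1.06  1.54  0.55  1.3   0.59]
```

>>> move_arm(moves="0.9 -1.2 0 0.128 0; 0.8 -1.3 0 0.128 0; 0.6 -1.4 0 0.128 0; 0.4 -1.4 0 0.128 0; 0.2 -1.5 0 0.128 0")

```text
time: 19.77
tcp_pos: [0.5527, 0.0681, 0.2295]
eef_rot: [0.448, 0.894, -0.0, 0.001]
wrist_force: [0.0, 0.2, -1.1]
opening: 0.0204
```

>>> move_arm(moves="0 -1.5 0 0.128 0; -0.1 -1.5 0 0.128 0; -0.3 -1.5 0 0.128 0; -0.5 -1.4 0 0.128 0; -0.7 -1.3 0 0.128 0")

```text
time: 20.4
tcp_pos: [0.4912, 0.0251, 0.2296]
eef_rot: [0.706, 0.708, 0.0, 0.001]
wrist_force: [-0.9, -0.0, -0.2]
opening: 0.0204
```

>>> move_arm(moves="-0.9 -1.2 0 0.128 0; -1.0 -1.1 0 0.128 0; -1.1 -1.0 0 0.128 0; -1.3 -0.8 0 0.128 0; -1.3 -0.6 0 0.128 0")

```text
time: 21.02
tcp_pos: [0.4309, -0.0183, 0.2296]
eef_rot: [0.893, 0.45, 0.0, 0.001]
wrist_force: [-0.4, 0.2, -0.3]
opening: 0.0204
```

```bash
python3 plan.py .433 -.0155 .235 .93 0; cat > fit.py <<'E'
from h import *
from scipy.optimize import minimize
def hull(n,parts):
    m=np.zeros((1600,2560),np.uint8)
    for P in parts: cv2.fillConvexPoly(m,cv2.convexHull(np.round((proj(n,P)+.5)*4).astype(np.int32)),1)
    return cv2.resize(m.astype(np.float32),(640,400),interpolation=cv2.INTER_AREA)
t=np.linspace(0,2*np.pi,40)[:-1]
ring=lambda r,z:np.c_[r*np.cos(t),r*np.sin(t),0*t+z]
o=manip.get_obs();p=np.array(o["tcp_pos"]);r=R.from_quat(o["eef_rot"]);g=p+r.apply([0,0,-.019])
a=optics.capture("scene");cv2.imwrite("pics/st.png",a)
q0=proj("scene",g)[0]
ds=[d for d in finder.trace("stopper","scene") if np.hypot(*(np.array(d["point"])*[640,400]-q0))<30]
print("grasp px",q0.round(1),[(round(d["p"],2),d["pixels"].sum()) for d in ds])
m=ds[0]["pixels"];ys,xs=np.nonzero(m)
print([(int(y),int(xs[ys==y].min()),int(xs[ys==y].max())) for y in range(ys.min(),ys.max()+1,2)])
parts0=[np.r_[ring(.0075,0),ring(.0123,.032)],np.r_[ring(.0175,.032),ring(.0175,.038)],np.r_[ring(.0105,.038),ring(.0105,.072)]]
def P(x): # tilt (deg, + top to tool +x), L grasp->tip, lateral
    Q=r*R.from_euler("x",180,degrees=True)*R.from_euler("y",x[0],degrees=True)
    return [Q.apply(q-[0,0,x[1]])+g+r.apply([x[2],0,0]) for q in parts0]
# ignore pixels hidden by fingers: only rows below fingertips
tip=proj("scene",p)[0];row=int(tip[1])+2
w=np.zeros((400,640));w[row:]=1
f=lambda x:(w*np.abs(hull("scene",P(x))-m)).sum()+((x[1]-.064)/.003)**2*2+((x[2])/.003)**2*2
for t0 in(-15,0,15):
    s=minimize(f,[t0,.065,0],method="Nelder-Mead",options=dict(initial_simplex=[[t0,.065,0],[t0+8,.065,0],[t0,.068,0],[t0,.065,.003]]));print(s.x.round(4),s.fun)
E
python3 fit.py
```

```text
0.07 0.00 -0.11 0.001 0; 0.07 0.00 -0.11 0.001 0; 0.07 0.00 -0.11 0.001 0; 0.07 0.00 -0.11 0.001 0; 0.07 -0.00 -0.11 0.001 0
t 21.02 p [ 0.4309 -0.0183  0.2296] psi 0.933 F [-0.4  0.2 -0.3] op 0.0204 J [ 0.64  0.13 -0.76  1.99  0.11  1.06 -0.81]
grasp px [339.4 180.8] [(0.54, np.int64(74))]
[(188, 335, 336), (190, 335, 342), (192, 336, 344), (194, 337, 344), (196, 338, 344), (198, 339, 343)]
[ 3.8052e+00  5.9500e-02 -1.0000e-03] 43.31399935091594
[7.2196e+00 5.9500e-02 1.3000e-03] 42.64110750537758
[6.822e+00 5.950e-02 1.100e-03] 42.73486048208913
```

```bash
cat > cal.py <<'E'
from fit import hull,ring,minimize
from h import *
def blue(n,im):
    b,g,r=[im[...,i].astype(int) for i in range(3)];return ((b-r)>12)&(b>g)
a=cv2.imread("pics/scened.png");m=blue("scene",a);mm=np.zeros_like(m);mm[200:222,325:352]=m[200:222,325:352]
print("neck rows",[(y,*np.nonzero(mm[y])[0][[0,-1]]) for y in range(200,222) if mm[y].any()])
w=np.zeros((400,640));w[195:217,320:355]=1
f=lambda x:(w*np.abs(hull("scene",[np.r_[ring(.018,.15),ring(.018,.112)]+[x[0],x[1],0]])-mm)).sum()
s=minimize(f,[.433,-.016],method="Nelder-Mead",options=dict(initial_simplex=[[.433,-.016],[.438,-.016],[.433,-.011]]));print("neck scene",s.x,s.fun)
t=cv2.imread("pics/topd.png");m=blue("top",t);mm=np.zeros_like(m);mm[218:258,285:330]=m[218:258,285:330]
mm=cv2.morphologyEx(mm.astype(np.uint8),cv2.MORPH_CLOSE,np.ones((3,3)));k,l,st,c=cv2.connectedComponentsWithStats(mm);mm=(l==1+st[1:,4].argmax())
print("top blob",st[1+st[1:,4].argmax()])
for zb in(.045,.07):
  f=lambda x:np.abs(hull("top",[ring(.047,zb)+[x[0],x[1],0],ring(.018,.15)+[x[0],x[1],0]])-mm).sum()
  s=minimize(f,[.433,-.016],method="Nelder-Mead",options=dict(initial_simplex=[[.433,-.016],[.438,-.016],[.433,-.011]]));print("body top",zb,s.x,s.fun)
for n,(x0,y0,x1,y1) in(("scene",(232,258,262,290)),("top",(212,215,245,240))):
  im=optics.capture(n)
  for d in finder.trace("lid",n):
    q=np.array(d["point"])*[640,400]
    if x0<q[0]<x1 and y0<q[1]<y1:
      M=d["pixels"];box=np.array([[x,y,z] for x in(.01,.02) for y in(-.013,.013) for z in(.012,.035)])
      Z=R.from_euler("z",-.383)
      f=lambda x:np.abs(hull(n,[q+[x[0],x[1],.011] for q in(np.r_[ring(.024,0),ring(.024,.012)],Z.apply(box))])-M).sum()
      s=minimize(f,[.456,.272],method="Nelder-Mead",options=dict(initial_simplex=[[.456,.272],[.461,.272],[.456,.277]]));print("lid",n,d["p"],s.x,s.fun,M.sum());break
E
sed -i 's/^o=manip/if __name__!="__main__": raise SystemExit\no=manip/' fit.py; sed -i '/raise SystemExit/d' fit.py; head -11 fit.py > fitlib.py; sed -i 's/from fit import/from fitlib import/' cal.py; sed -n 9,12p fitlib.py; python3 cal.py
```

```text
o=manip.get_obs();p=np.array(o["tcp_pos"]);r=R.from_quat(o["eef_rot"]);g=p+r.apply([0,0,-.019])
a=optics.capture("scene");cv2.imwrite("pics/st.png",a)
q0=proj("scene",g)[0]
neck rows [(205, np.int64(340), np.int64(340)), (206, np.int64(334), np.int64(340)), (207, np.int64(333), np.int64(341)), (208, np.int64(332), np.int64(342)), (209, np.int64(332), np.int64(342)), (210, np.int64(332), np.int64(342)), (211, np.int64(333), np.int64(342)), (212, np.int64(333), np.int64(342)), (213, np.int64(332), np.int64(342)), (214, np.int64(332), np.int64(342)), (215, np.int64(332), np.int64(342)), (216, np.int64(332), np.int64(342)), (217, np.int64(331), np.int64(343)), (218, np.int64(329), np.int64(345)), (219, np.int64(327), np.int64(346)), (220, np.int64(326), np.int64(347)), (221, np.int64(325), np.int64(348))]
neck scene [ 0.42904502 -0.01241857] 21.3125
top blob [294 224  26  27 546]
body top 0.045 [ 0.43213376 -0.01279604] 33.75
body top 0.07 [ 0.42985891 -0.01373822] 45.25
lid scene 0.65 [0.4574514  0.26850316] 18.75 294
lid top 0.7 [0.45437842 0.27183248] 11.625 150
```

```bash
python3 plan.py .4315 -.0145 .206 k 0; python3 - <<'E'
from h import *
t=np.linspace(0,2*np.pi,60)
for X in((.429,-.0124),(.4315,-.0145),(.434,-.017)):
    q=proj("scene",np.c_[X[0]+.018*np.cos(t),X[1]+.018*np.sin(t),0*t+.15]);b=proj("scene",np.c_[X[0]+.018*np.cos(t),X[1]+.018*np.sin(t),0*t+.12])
    print(X,"rim u",q[:,0].min().round(1),q[:,0].max().round(1),"v",q[:,1].min().round(1),q[:,1].max().round(1),"neck.12 u",b[:,0].min().round(1),b[:,0].max().round(1))
a=cv2.imread("pics/scened.png")
for y in range(202,214): print(y,[tuple(int(v) for v in a[y,x]) for x in range(336,339)], cv2.cvtColor(a[y:y+1,328:348],cv2.COLOR_BGR2GRAY)[0])
E
```

```text
0.04 -0.03 0.47 -0.000 0; 0.04 -0.03 0.47 -0.000 0; 0.04 -0.03 0.47 -0.000 0; 0.04 -0.03 0.47 -0.000 0; 0.04 -0.03 0.47 -0.000 0
t 21.38 p [ 0.4314 -0.0172  0.2293] psi 0.94 F [ 0.6 -0.6 -0.6] op 0.0201 J [ 0.64  0.14 -0.76  1.99  0.11  1.06 -0.8 ]
(0.429, -0.0124) rim u 330.6 343.5 v 205.5 214.0 neck.12 u 330.5 343.1
(0.4315, -0.0145) rim u 330.8 343.6 v 204.7 213.2 neck.12 u 330.6 343.2
(0.434, -0.017) rim u 331.0 343.8 v 203.9 212.4 neck.12 u 330.8 343.4
202 [(201, 236, 251), (200, 235, 251), (203, 238, 254)] [235 235 234 234 236 236 235 235 236 236 239 213 111 178 238 237 213 147
 163 164]
203 [(199, 235, 253), (202, 237, 254), (208, 240, 255)] [219 236 236 237 238 239 239 239 236 238 241 217 116 179 240 240 238 223
 176 159]
204 [(171, 202, 229), (169, 194, 220), (182, 215, 238)] [200 236 237 236 236 237 240 235 207 199 218 189 115 184 240 239 238 236
 218 175]
205 [(110, 106, 102), (107, 103, 98), (108, 107, 106)] [177 228 238 237 231 204 167 125 105 102 107 100 109 174 230 239 238 238
 238 239]
206 [(83, 71, 53), (82, 70, 53), (79, 68, 51)] [179 227 240 231 187 113  88  70  67
[... 259 characters left out ...]
1  69  69  68  65  66  76 135 210 234
 233 233]
209 [(85, 77, 57), (85, 73, 60), (83, 74, 58)] [140 154 180 172  95  73  70  68  72  70  70  67  67  67  75 133 206 235
 235 234]
210 [(85, 75, 60), (82, 72, 54), (84, 73, 58)] [148 157 175 165  93  78  72  70  72  68  70  66  68  70  84 130 204 235
 235 235]
211 [(87, 75, 59), (84, 76, 58), (85, 74, 59)] [199 234 226 173  84  82  85  78  72  72  71  72  78  79  85 146 218 235
 235 237]
212 [(107, 94, 74), (108, 95, 76), (110, 94, 73)] [234 239 232 171  80  66  73  81  90  91  90  88  87  75  80 149 224 238
 237 237]
213 [(84, 75, 57), (87, 76, 59), (88, 76, 60)] [238 239 225 146  72  65  66  70  71  72  73  77  72  72  78 151 226 237
 236 237]
```

>>> move_arm(moves="0.1 0 0.5 0 0; 0.1 -0.1 0.5 0 0; 0 -0.1 0.5 0 0; 0 0 0.5 0 0; 0 0 0.3 0 0")

```text
time: 22.0
tcp_pos: [0.4303, -0.0147, 0.2057]
eef_rot: [0.892, 0.452, -0.0, -0.0]
wrist_force: [-0.5, 0.3, -0.5]
opening: 0.0203
```

```bash
python3 plan.py .4315 -.0145 .2 k 0; python3 - <<'E'
from h import *
o=manip.get_obs();p=np.array(o["tcp_pos"]);r=R.from_quat(o["eef_rot"]);g=p+r.apply([0,0,-.019])
x0,y0,w=312,165,60;k=10
a=optics.capture("scene");cv2.imwrite("pics/s2.png",a);c=cv2.resize(a[y0:y0+w,x0:x0+w],(600,600),interpolation=cv2.INTER_CUBIC)
f=lambda P:((proj("scene",P)-[x0,y0]+.5)*k).astype(np.int32)
t=np.linspace(0,2*np.pi,40);rg=lambda rr,z:np.c_[rr*np.cos(t),rr*np.sin(t),0*t+z]
for rr,z in((.0075,0),(.0123,.032),(.0175,.032),(.0175,.038)): cv2.polylines(c,[f(rg(rr,z-.065)+g)],True,(0,255,0),1)
for rr,z in((.018,.15),(.014,.15)): cv2.polylines(c,[f(rg(rr,z)+[.4315,-.0145,0])],True,(255,255,0),1)
for s in(-1,1):
    q=[p+r.apply([wx,s*e,0]) for e,wx in((.0105,-.01),(.0105,.01),(.024,.01),(.024,-.01))];cv2.polylines(c,[f(np.array(q))],True,(255,0,255),1)
cv2.imwrite("pics/v12.png",c)
E
```

```text
0.02 0.02 0.11 -0.000 0; 0.02 0.02 0.11 -0.000 0; 0.02 0.02 0.11 -0.000 0; 0.02 0.02 0.11 -0.000 0; 0.02 0.02 0.11 -0.000 0
t 22.0 p [ 0.4303 -0.0147  0.2057] psi 0.938 F [-0.5  0.3 -0.5] op 0.0203 J [ 0.62  0.17 -0.76  2.02  0.14  1.   -0.84]
```

View pics/v12.png

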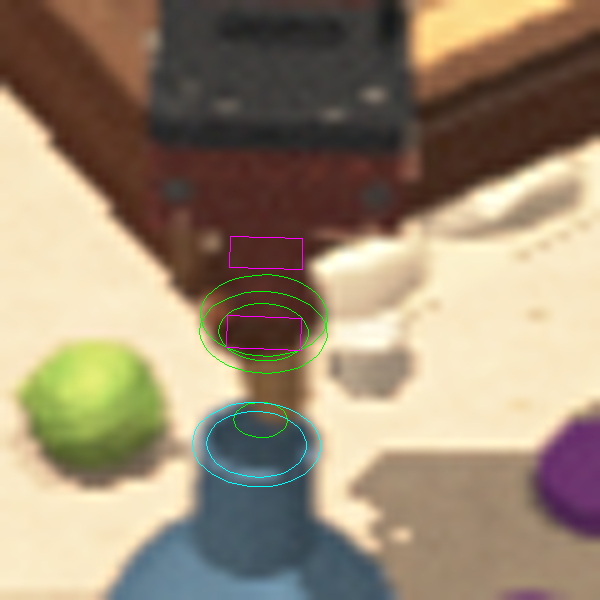

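The overlay (view 12, my last) shows the cork at (275,380), with its tip right of the FK-upright position by about 1.5 px, so it leans a few degrees. The rim centre is at about (254,443). The plug therefore needs to go about 3.5 mm along tool +x. I'll check the vertical and depth direction numerically.

```bash
python3 - <<'E'
from h import *
a=cv2.imread("pics/s2.png").astype(int)
for y in range(186,218): print(y," ".join("%3d"%(a[y,x,2]-a[y,x,0]) for x in range(328,348)),"|"," ".join("%3d"%a[y,x,2] for x in range(328,348)))
E
```

```text
186  47  47  50  42  41  44  42  43  44  47  46  42  43  45  46  43  42  42  39  42 |  82 101 109  82  79  77  78  78  77  79  81  77  77  78  78  76  77  78  77  77
187  51  49  48  44  43  44  47  41  43  41  46  42  44  43  45  43  44  45  46  43 |  94 104 108  82  83  79  78  77  80  80  79  79  82  81  80  82  87  86  81  82
188  51  54  52  51  50  49  39  43  45  44  45  44  46  42  41  47  55  61  58  53 |  89 101 104  95 109 118  78  76  80  77  78  79  79  79  81 100 126 132 133 131
189  53  52  53  53  51  53  39  44  42  46  46  45  45  46  46  42  40  41  52  64 |  86  97 100  97 127 137  78  76  79  78  80  80  77  78  76  74  81 111 166 210
190  53  55  53  52  47  39  38  44  46  45  43  43  45  45  41  40  52  58  22  22 |  88  98 102  91  89  81  70  79  78  79  80  80  81  76  77  98 168 244 255 255
191  54  57  55  50  43  42  38  42  44  45  45  45  45  44  40  59  32  25  26  31 | 126 101 103  89  76  65  70  78  77  78  80  82  80  80  99 213 255 255 255 253
192  74  51  51  50  43  38  40  46  43  41  44  43  46  40  42  57  56  53  56  58 | 229 117  95  84  7
[... 3511 characters left out ...]
  66  58  56  67 166 245 253 240 181
214  53  52  60  24 -27 -35 -34 -36 -33 -34 -31 -31 -30 -27 -17  36  62  57  66  57 | 251 252 241 160  79  72  71  70  72  66  66  65  62  57  69 164 244 250 238 184
215  50  55  63  22 -28 -33 -34 -33 -31 -33 -30 -31 -28 -27 -17  35  64  55  53  57 | 253 254 243 156  79  70  73  72  73  69  69  66  63  59  71 160 241 252 252 252
216  55  58  31  -5 -33 -32 -33 -34 -32 -30 -31 -30 -30 -28 -21  17  61  61  53  50 | 255 246 183 115  73  72  73  69  69  70  68  67  62  55  65 132 227 254 254 254
217  30 -10 -32 -35 -32 -33 -32 -32 -33 -31 -30 -30 -30 -28 -29 -20   3  42  62  56 | 183 127 102  79  72  75  73  71  72  68  67  66  64  60  55  72 121 191 243 254
```

The cork is at about 339.0 (tip 339.4) and the collar at about 337.7. The rim centre is at 337.1. That means the plug's wide end is nearly centred and the lean is within the taper. I'll shift 1 mm and descend gently with force checks.

>>> move_arm(moves="0.1 0 0.2 0 0; 0 0 0.3 0 0; 0 0 0.3 0 0; 0 0 0.3 0 0; 0 0 0.3 0 0")

```text
time: 22.68
tcp_pos: [0.431, -0.0139, 0.1919]
eef_rot: [0.892, 0.452, -0.0, 0.0]
wrist_force: [0.1, -0.3, -0.5]
opening: 0.0208
```

>>> move_arm(moves="0 0 0.3 0 0; 0 0 0.3 0 0; 0 0 0.3 0 0; 0 0 0.3 0 0; 0 0 0 0 0")

```text
time: 23.3
tcp_pos: [0.431, -0.0139, 0.1799]
eef_rot: [0.892, 0.452, -0.0, -0.0]
wrist_force: [0.2, 0.7, -1.9]
opening: 0.0206
```

>>> move_arm(moves="0 0 0.3 0 0; 0 0 0.3 0 0; 0 0 0.3 0 0; 0 0 0 0 0; 0 0 0 0 0")

```text
time: 23.92
tcp_pos: [0.4309, -0.0139, 0.1711]
eef_rot: [0.892, 0.452, -0.0, -0.0]
wrist_force: [-0.3, 1.3, -2.0]
opening: 0.0204
```

>>> move_arm(moves="0 0 0.2 0 0; 0 0 0.1 0 0; 0 0 0 0 0; 0 0 0 0 0; 0 0 0 0 0")

```text
time: 24.55
tcp_pos: [0.431, -0.0139, 0.1681]
eef_rot: [0.892, 0.452, -0.0, 0.0]
wrist_force: [-0.5, -1.0, -0.7]
opening: 0.0203
```

```bash
python3 - <<'E'
from h import *
F=[]
a=optics.capture("scene");cv2.imwrite("pics/s3.png",a)
for i in range(4):
    F.append(manip.get_obs()["wrist_force"]);optics.capture("top")
print(np.mean(F,0).round(2),np.round(F[-1],1));a=a.astype(int)
for y in range(194,222): print(y," ".join("%3d"%(a[y,x,2]-a[y,x,0]) for x in range(328,348)),"|"," ".join("%3d"%a[y,x,2] for x in range(328,348)))
E
```

```text
[ 1.34  0.92 -1.11] [ 1.1  1.3 -0.8]
194  31  33  38  46  49  46  47  42  45  51  48  45  41  47  49  44  42  49  54  48 |  76  82  75  80  87  86  85  78  83  86  84  79  78  87  88  81  78  87  96  89
195  12   9  22  42  43  43  44  43  43  45  43  44  41  46  45  45  43  41  38  28 |  67  65  71  79  80  80  79  80  81  79  79  81  80  82  81  81  78  81  81  75
196  20  17  30  44  44  44  44  43  46  42  44  44  40  44  43  41  43  42  38  20 |  67  71  73  80  79  80  80  79  78  80  78  81  79  83  78  80  81  80  76  68
197  43  41  43  45  41  42  43  42  42  41  42  41  44  42  46  43  42  43  43  34 | 103 111  83  77  79  79  77  80  79  80  79  79  80  79  74  79  80  79  79  77
198  51  55  45  44  43  42  42  44  43  46  43  44  45  46  42  44  41  43  42  46 | 129 144  90  79  77  80  79  80  79  78  79  78  78  78  79  76  77  76  78  99
199  61  68  64  58  47  43  46  52  44  43  42  43  44  43  41  43  44  37  40  44 | 169 183 160 145 106  77  85  90  80  81  81  78  79  74  82  98  95  89  97 110
200  59  59  59  57  74  42  42  48  46  43  44  46  47  42  55  70
[... 2884 characters left out ...]
  57  52  56  55  67  98 126 145 159
218 -30 -48 -43 -38 -33 -32 -34 -32 -34 -29 -25 -26 -27 -27 -28 -30 -31 -25  -7  29 | 106  89  89  73  74  73  74  71  70  66  58  58  59  59  56  62  70  76  94 135
219 -47 -49 -46 -41 -32 -33 -33 -33 -34 -31 -29 -25 -26 -28 -26 -30 -33 -32 -30   1 |  94  95  98  86  74  73  72  72  70  70  63  56  57  59  57  63  69  70  68 105
220 -48 -48 -49 -45 -35 -33 -32 -32 -35 -31 -30 -28 -23 -27 -27 -31 -32 -33 -33 -28 | 100 102 105  96  77  72  73  72  69  72  65  55  59  56  60  65  73  69  68  73
221 -47 -48 -49 -50 -46 -36 -32 -32 -33 -31 -29 -27 -26 -29 -33 -34 -32 -34 -34 -32 | 100 103 106 105  94  80  72  71  69  69  63  55  55  62  72  70  72  72  70  68
```

Plug inside the bore, carafe unmoved. The collar is about 6 mm above the rim. Continuing down.

>>> move_arm(moves="0 0 0.1 0 0; 0 0 0.1 0 0; 0 0 0.1 0 0; 0 0 0 0 0; 0 0 0 0 0")

```text
time: 25.42
tcp_pos: [0.4312, -0.014, 0.1658]
eef_rot: [0.892, 0.452, 0.0, 0.0]
wrist_force: [-3.1, -0.1, 9.1]
opening: 0.0202
```

>>> move_arm(moves="0 0 0.1 0 0; 0 0 0 0 0; 0 0 0 0 0; 0 0 0.05 0 0; 0 0 0 0 0")

```text
time: 26.05
tcp_pos: [0.4322, -0.0138, 0.1656]
eef_rot: [0.892, 0.452, 0.001, 0.001]
wrist_force: [-5.9, -0.4, 23.3]
opening: 0.0205
```

Contact came early: 23 N up with -6 N in x. That suggests the plug is off-centre in depth, since the force pushes it toward -x. I'll back off, shift 2 mm along tool -y and retry gently.

>>> move_arm(moves="0 0 -0.2 0 0; 0 0 -0.2 0 0; 0 -0.1 0 0 0; 0 -0.1 0 0 0; 0 0 0 0 0")

```text
time: 26.68
tcp_pos: [0.4294, -0.0127, 0.1675]
eef_rot: [0.892, 0.452, 0.0, -0.0]
wrist_force: [1.2, 0.4, -1.2]
opening: 0.0203
```

>>> move_arm(moves="0 0 0.1 0 0; 0 0 0.1 0 0; 0 0 0 0 0; 0 0 0 0 0; 0 0 0 0 0")

```text
time: 27.3
tcp_pos: [0.4296, -0.0127, 0.1659]
eef_rot: [0.892, 0.452, 0.0, 0.0]
wrist_force: [-1.0, 0.3, 5.8]
opening: 0.0206
```

```bash
python3 - <<'E'
from h import *
a=optics.capture("scene");cv2.imwrite("pics/s4.png",a)
o=manip.get_obs();print(np.round(o["wrist_force"],1),np.round(o["tcp_pos"],4),o["time"]);a=a.astype(int)
for y in range(203,216): print(y," ".join("%3d"%(a[y,x,2]-a[y,x,0]) for x in range(328,348)),"|"," ".join("%3d"%a[y,x,2] for x in range(328,348)))
E
```

```text
[0.  0.9 5.3] [ 0.4296 -0.0127  0.1659] 27.35
203  70  54  50  51  70  50  38  44  44  44  45  43  43  42  65  52  50  61  51  42 | 237 252 252 254 241 125  74  81  81  79  78  82  79  92 204 255 255 242 195 176
204  74  55  51  54  72  54  41  42  45  44  42  44  43  41  61  67  50  48  61  52 | 216 252 252 253 237 130  73  78  80  77  78  78  79  86 177 248 254 253 238 194
205  68  60  49  69  76  54  44  41  43  47  42  42  44  45  51  74  52  46  48  49 | 194 248 253 245 194  99  73  81  81  76  82  79  79  78 124 224 253 252 252 252
206  72  66  59  82  77  68  47  41  48  50  43  42  44  43  47  71  53  48  51  52 | 196 246 250 224 147 110  78  81  84  89  80  82  79  76  96 213 254 251 251 250
207  57  70  64  83  80  73  45  42  44  49  50  41  42  42  42  67  56  51  53  53 | 156 229 250 222 142 115  80  79  80  87  89  81  77  76  89 202 255 252 249 249
208  46  69  66  69  81  72  45  43  45  44  44  44  44  45  31  34  62  56  54  53 | 148 221 242 182 133 118  79  77  72  77  76  78  76  78  76 143 233 250 250 249
209  47  50  58  55  62  69  44  37  36  38  38  41  40  3
[... 403 characters left out ...]
  73  73  72  67 158 240 252 252 252
212  58  54  60  45 -24 -33 -24 -11 -10  -9 -17 -27 -25 -26 -17  35  61  53  65  57 | 252 254 250 193  85  65  67  63  61  60  64  64  58  55  70 166 244 254 240 190
213  50  51  58  25 -27 -35 -35 -35 -29 -26 -27 -30 -26 -28 -16  35  62  66  57  47 | 252 253 245 162  80  71  72  72  69  55  59  61  58  51  66 165 245 241 183 160
214  50  53  60  24 -28 -35 -36 -35 -31 -26 -26 -29 -28 -28 -16  36  63  66  52  48 | 251 252 243 157  77  70  71  72  70  58  56  58  62  51  69 164 244 238 170 163
215  51  53  62  21 -27 -36 -35 -37 -30 -26 -27 -27 -26 -29 -19  11  45  52  49  48 | 253 255 243 155  77  68  72  69  67  57  49  58  61  56  58 106 163 169 161 162
```

Now the force is purely vertical (5 N) and the collar front meets the rim line, so the collar's low edge is touching. I'll release gently so it settles flat.

>>> move_arm(moves="0 0 -0.05 0 0; 0 0 0 0 0.26; 0 0 0 0 0.3; 0 0 0 0 0.35; 0 0 0 0 0.4")

```text
time: 27.98
tcp_pos: [0.4293, -0.0128, 0.1661]
eef_rot: [0.892, 0.452, -0.0, -0.0]
wrist_force: [0.2, 0.1, -0.4]
opening: 0.0347
```

```bash
python3 - <<'E'
from h import *
a=optics.capture("scene");cv2.imwrite("pics/s5.png",a)
o=manip.get_obs();print(np.round(o["wrist_force"],1),np.round(o["tcp_pos"],4),o["time"],o["opening"]);a=a.astype(int)
for y in range(194,216): print(y," ".join("%3d"%(a[y,x,2]-a[y,x,0]) for x in range(328,348)),"|"," ".join("%3d"%a[y,x,2] for x in range(328,348)))
E
```

```text
[ 0.7 -1.  -0.1] [ 0.4293 -0.0127  0.1661] 28.025 0.03472294793242506
194  45  47  43  43  46  43  44  43  45  46  42  45  46  50  45  43  46  55  50  41 |  80  79  83  82  79  80  79  80  82  80  79  80  87  91  82  80  86  98  88  76
195  38  38  44  49  47  43  44  45  50  50  48  45  50  52  48  44  48  56  53  43 |  81  77  84  89  88  86  82  84  90  92  87  80  84  92  87  81  88  97  91  80
196  13  11  25  43  43  47  45  44  44  43  43  45  43  44  45  44  45  47  41  34 |  65  67  71  79  81  79  79  78  78  82  81  77  82  82  81  80  79  83  81  77
197  17  16  30  43  40  46  41  43  47  44  44  44  44  42  44  41  43  41  35  20 |  65  66  74  78  77  78  79  82  80  80  78  80  79  78  79  79  78  82  77  73
198  35  33  41  43  42  43  44  43  43  43  43  43  42  44  44  45  43  45  42  30 |  79  85  75  79  73  79  80  81  78  78  77  81  78  81  78  78  78  80  75  73
199  50  55  43  41  40  42  41  44  41  45  41  44  42  42  42  45  44  44  44  47 | 126 144  84  74  74  72  77  81  80  79  76  78  78  78  79  76  77  76  80  99
200  55  61  47  48  48  45  43  4
[... 1921 characters left out ...]
  68  71  63  72 157 240 252 252 253
212  58  52  59  44 -22 -28 -11   4  22  29  31  20   4  -9 -15  34  60  53  67  59 | 252 254 250 192  87  62  62  63  65  65  70  68  59  58  66 165 246 253 240 192
213  51  52  60  24 -26 -36 -33 -27 -23 -23 -24 -23 -25 -27 -18  35  60  66  58  46 | 252 252 244 162  81  69  63  54  58  57  57  58  54  54  71 165 245 242 185 160
214  52  55  61  21 -29 -33 -32 -29 -27 -26 -28 -27 -27 -29 -17  35  64  68  49  46 | 251 252 242 157  77  73  67  52  57  55  55  54  57  52  70 164 242 236 167 161
215  51  55  62  23 -29 -33 -30 -25 -25 -25 -27 -27 -26 -28 -15  31  58  55  49  49 | 252 254 243 157  77  70  68  57  55  57  55  58  55  55  73 154 205 177 161 163
```

The collar's lower edge is now symmetric about column 337.5 at row 212.6, so it dropped flat onto the rim. Opening more and retreating straight up.

>>> move_arm(moves="0 0 0 0 0.6; 0 0 -1 0 0.6; 0 0 -2 0 0.6; 0 0 -3 0 0.8; 0 0 -4 0 1")

```text
time: 28.65
tcp_pos: [0.4289, -0.0125, 0.2673]
eef_rot: [0.892, 0.452, -0.0, -0.0]
wrist_force: [1.1, -0.1, 0.1]
opening: 0.0694
```

>>> move_arm(moves="-4 0 0 0 1; -5 0 0 0 1; -5 0 0 0 1; -5 0 0 0 1; 0 0 0 0 1")

```text
time: 29.28
tcp_pos: [0.3153, -0.1681, 0.2668]
eef_rot: [0.893, 0.449, -0.0, 0.001]
wrist_force: [0.7, -0.0, -0.4]
opening: 0.088
```

```bash
cat > fin.py <<'E'
from fitlib_ import *
o=manip.get_obs();print(np.round(o["wrist_force"],1),np.round(o["tcp_pos"],3),o["time"])
parts0=[np.r_[ring(.0175,.032),ring(.0175,.038)],np.r_[ring(.0105,.038),ring(.0105,.072)]]
im=optics.capture("scene");cv2.imwrite("pics/s6.png",im);a=im.astype(int)
d=a[...,2]-a[...,0]; m=np.zeros((400,640));sub=(a[185:214,325:350].max(2)<115)&(d[185:214,325:350]>0);m[185:214,325:350]=sub
print("\n".join("".join("#" if v else "." for v in r) for r in sub))
w=np.zeros((400,640));w[185:214,325:350]=1
def f(x):
    Q=R.from_euler("xy",x[3:5],degrees=True);X=np.array([x[0],x[1],.118+x[2]])
    return (w*np.abs(hull("scene",[Q.apply(q-[0,0,.032])+[0,0,.032]+X for q in parts0])-m)).sum()
s=minimize(f,[.431,-.014,0,0,0],method="Nelder-Mead",options=dict(maxiter=600,initial_simplex=np.vstack([[.431,-.014,0,0,0]]+[np.array([.431,-.014,0,0,0])+e for e in np.diag([.004,.004,.004,6,6])])))
print("stopper x y dz tiltx tilty",s.x.round(4),s.fun,m.sum())
for z in(0,.003,.006): print("dz",z,f([.4315,-.0145,z,0,0]),f([.429,-.0125,z,0,0]))
for q in("carafe","lid","stopper"):
    for n in("scene","top"):
        if q=="carafe":optics.capture(n)
        print(q,n,[(round(e["p"],2),(np.array(e["point"])*[640,400]).round(1).tolist()) for e in finder.recognise(q,n)][:4])
E
sed -n 1,8p fitlib.py > fitlib_.py; python3 fin.py
```

```text
[ 0.7 -0.  -0.4] [ 0.315 -0.168  0.267] 29.275
################.########
################.########
################.########
.###############.######..
..##############.####....
...#############.##......
....############.........
....###########..........
.....#######.............
......###................
.........................
.........................
.........................
.........................
.........................
..........#....#.........
..........######.........
..........######.........
..........######.........
..........######.........
.........########........
.........#########.......
.........########........
.##.......#####..........
##.......................
##.....##........#.......
#.......#####.####.......
...........#####.........
.........................
stopper x y dz tiltx tilty [ 4.28000e-01 -1.04000e-02 -2.35000e-02  1.36607e+01  1.48325e+01] 217.625 239.0
dz 0 255.5625 254.9375
dz 0.003 259.6875 257.4375
dz 0.006 274.5625 260.1875
carafe scene [(0.66, [335.9, 233.8])]
carafe top [(0.88, [309.7, 241.3])]
lid scene [(0.77, [243.5, 275.7]), (0.72, [297.7, 256.5]), (0.67, [362.0, 231.8]), (0.66, [373.1, 211.1])]
lid top [(0.71, [226.8, 229.6]), (0.66, [275.2, 233.3]), (0.45, [338.8, 239.9])]
stopper scene [(0.48, [337.8, 204.6])]
stopper top [(0.51, [304.8, 233.7]), (0.24, [272.5, 190.3])]
```

The colour mask caught the tray, so I'll redo the fit with the network's mask.

```bash
python3 - <<'E'
from fitlib_ import *
pg=[np.r_[ring(.0075,0),ring(.0123,.032)],np.r_[ring(.0175,.032),ring(.0175,.038)],np.r_[ring(.0105,.038),ring(.0105,.072)]]
im=optics.capture("scene");e=min(finder.trace("stopper","scene"),key=lambda e:np.hypot(*(np.array(e["point"])*[640,400]-[338,205])))
m=e["pixels"];ys,xs=np.nonzero(m);print(e["p"],m.sum(),ys.min(),ys.max(),xs.min(),xs.max())
print("\n".join("%d "%y+"".join("#" if v else "." for v in m[y,325:350]) for y in range(ys.min(),ys.max()+1)))
def f(x):
    Q=R.from_euler("xy",x[2:4],degrees=True);X=np.array([.431,-.0135,.118])+[x[0],x[1],0]
    return np.abs(hull("scene",[Q.apply(q-[0,0,.032])+[0,0,.032]+X for q in pg[1:]])-m).sum()
def fz(z,x=0,y=0): return np.abs(hull("scene",[q+[.431+x,-.0135+y,.118+z] for q in pg[1:]])-m).sum()
for z in(-.006,-.003,0,.003,.006): print("dz",z,min(fz(z,x,y) for x in(-.003,0,.003) for y in(-.003,0,.003)))
for t in((0,0),(8,0),(-8,0),(0,8),(0,-8)): print("tilt",t,min(f([x,y,*t]) for x in(-.003,0,.003) for y in(-.003,0,.003)))
c=min(finder.trace("carafe","scene"),key=lambda e:np.hypot(*(np.array(e["point"])*[640,400]-[336,235])))["pixels"];ys,xs=np.nonzero(c);print("carafe",xs.min(),xs.max(),ys.min(),ys.max(),xs.mean(),ys.mean())
E
```

```text
Traceback (most recent call last):
ValueError: min() iterable argument is empty
```

```bash
python3 - <<'E'
from fitlib_ import *
pg=[np.r_[ring(.0175,.032),ring(.0175,.038)],np.r_[ring(.0105,.038),ring(.0105,.072)]]
r=[]
for _ in range(6):
    optics.capture("scene");r=[e for e in finder.trace("stopper","scene") if np.hypot(*(np.array(e["point"])*[640,400]-[338,205]))<10]
    if r: break
m=r[0]["pixels"];ys,xs=np.nonzero(m)
print("\n".join("%d "%y+"".join("#" if v else "." for v in m[y,325:350]) for y in range(ys.min(),ys.max()+1)))
def f(z,t):
    Q=R.from_euler("xy",t,degrees=True)
    return min(np.abs(hull("scene",[Q.apply(q-[0,0,.032])+[.431+x,-.0135+y,.15+z] for q in pg])-m).sum() for x in(-.003,0,.003) for y in(-.003,0,.003))
for z in(-.006,-.003,0,.003,.006): print("dz",z,f(z,(0,0)))
for t in((0,0),(8,0),(-8,0),(0,8),(0,-8)): print("tilt",t,f(0,t))
for e in finder.trace("carafe","scene"):
    ys,xs=np.nonzero(e["pixels"]);print("carafe",xs.min(),xs.max(),ys.min(),ys.max(),xs.mean(),ys.mean())
E
```

```text
196 ...........#####.........
197 ..........#######........
198 ..........#######........
199 ..........#######........
200 ..........#######........
201 ..........#######........
202 .........########........
203 .........#########.......
204 ........##########.......
205 ........###########......
206 .......############......
207 .......############......
208 .......############......
209 ........###########......
210 ........###########......
211 .........#########.......
212 ...........######........
dz -0.006 42.75
dz -0.003 25.4375
dz 0 19.25
dz 0.003 22.75
dz 0.006 19.5
tilt (0, 0) 19.25
tilt (8, 0) 29.0
tilt (-8, 0) 35.125
tilt (0, 8) 25.1875
tilt (0, -8) 24.0
carafe 321 352 213 255 336.683241252302 234.78084714548802
```

The stopper is upright, its collar covers the rim line and no cork shows. The carafe hasn't moved, and the lid is on the saucer. Handing in.

```bash
python3 -c "
from cell import ticket,manip
print(manip.get_obs()['time']);print(ticket.job_done())"
```

```text
30.075
the job is handed in; nothing more can be done
None
```

I lifted the steel lid off by its tab and laid it, tab up, near the middle of the saucer. Then I took the stopper out of the stand, levered it nearly upright against the edge of its hole, lowered it into the neck and released it. I handed in at about 30 s with the gripper clear of everything.

**What the last checks showed:**
- **Stopper:** the outline fits best upright. The collar covers the rim line symmetrically, with no cork visible.
- **Carafe:** its outline is in the same place as at the start, within about a pixel.
- **Lid:** both cameras find it on the saucer.

**What failed or stayed uncertain:**
- **First insertion try:** the plug touched off-centre and the wrist force rose to about 23 N. I backed off, shifted about 2 mm and lowered it again; the second contact was about 5 N, straight up.
- **Seating height:** the outline fit cannot tell fully home from a few mm high (dz 0 and 6 mm scored about equally). I judge it home from the collar covering the rim line and how it settled when released.
- **Camera agreement:** the two cameras disagreed by up to about 5 mm on some positions.
- **Failed check scripts:** one colour-based check was spoiled by the background and one network call found nothing. I repeated both with the network's outline.
- **No final picture:** all 12 views were used, so the end state was checked from pixel data only.

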